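Stand two washed paint brushes in a pot to dry, heads apart

ROBOT

A 6-joint arm with a two-finger parallel gripper is mounted at the origin on the work surface. World frame = base frame: x ahead of the robot, y to its left, z up, the work surface at z = 0. Lengths are in m, angles in rad, forces in N, time in s.
With the tool pointing down it reaches from about 0.35 to 0.975 m from the base axis. Payload 4.9 kg.
Tool frame: the origin (TCP) lies between the finger pads; the fingertips stand 19 mm ahead of it and the grasp point (between the pads) is the TCP; z points along the fingers, y is the direction in which the jaws open and shut (so a half turn about z gives the same grasp; the last joint's range is limited). The gripper opens to 85 mm and grips with 20 to 120 N. Pads are 22 mm wide; open, the fingers measure 114 mm over their backs; the gripper's body (76 mm by 85 mm) begins 54 mm behind the grasp point. The pads swing forward as they close: fully open they stand 13 mm farther back than shut.
Start: joints at [1.133, 0.053, 1.613, -0, 1.476, -0.119], TCP at [0.196, 0.593, 0.25] pointing down, gripper open.
Joint ranges: [-3.01, 3.01], [-1.01, 2.22], [0.06, 2.58], [-1.02, 4.17], [0.09, 2.62], [-3.14, 3.14]. Speed limits (rad/s): [2.57, 2.57, 3.14, 3.14, 3.14, 3.14].

INTERFACE

Orientations are given as a unit quaternion [w, x, y, z].
In Python, from plant import state, grab_frame, calibration, job_done gives the robot as it stands. The module is installed in compiled form; this text tells all that it offers.
- The arm moves only by the tool servo_tool, never from a script. Its argument "deltas" is a list that holds one entry, the list of rows, each a list of 5 numbers: the finger opening in mm, from 0 to 85.4, then the shift along the world's x, y, z in mm, then the turn about the world's z in units of 6 degrees (1.0 is 6 degrees). A call has 1 to 5 rows; each row is the pose to reach, as a shift and turn from the pose commanded when the call began; what a row does not reach only later rows make up. A row lasts 1/8 s, in which the tool goes at most 62.5 mm and 10.7 degrees, less where a joint would pass 70% of its speed; a pose out of reach is approached as far as the arm can. A call with a gripper value outside its range is refused whole. The fingers move at their own pace and stop on an object; the grip force is fixed at half the most. Time passes only in rows, so rows that repeat a pose let the fingers close. It gives the time, the measured TCP pose, the force and the opening at its end, in the units of the state.
- state(): the state, without advancing time (a new reading comes with each control period).
- grab_frame(name): name is "side" or "top" or "wrist"; returns the picture (400x640x3 uint8, red, green, blue); there is no depth.
- calibration(name): a dict with "intrinsics" (3x3 intrinsics, pixels), "k1" (the pictures are not rectified: a ray, as slopes to the right and down, at radius r is drawn at 1 + k1 r^2 times it, then the intrinsics apply), "world_from_camera" (4x4, takes a point from camera to world coordinates). Camera axes: x right, y down, z forward; pixel columns grow to the right and rows downward; lengths in m; the calibration is good to about 2 mm. A picture is of the moment at which its call begins: read the wrist's pose just before it. calibration takes no time and is no camera call; for the wrist camera it gives the pose at the moment of the call.
- job_done(): hands the job in, once; it reports no verdict.
The state is a dict: "time": time; "joint_pos": joint angles; "joint_vel": joint speeds; "joint_efforts": joint torques, N m; "tool_pos": TCP position; "tool_rot": TCP orientation; "contact_force": force on the tool from outside, world axes, zero at the start; "ft_torque": the same for the moment, N m; "gripper_width": opening from 0.0 (shut) to 1.0 (fully open).
Only numpy, scipy, OpenCV 4.12 (cv2) and the standard library are available. Lean on these libraries where they do the work, as an engineer would, in place of code of your own. Each camera call takes 0.05 s, during which the arm holds its last target.

TASK

Stand the two washed paint brushes in the empty metal pot to dry, handles down on its floor and bristles up, leaning on opposite sides of the rim so that their bristles keep apart: the broad red-handled brush against the side facing the black roller tray, the narrow brush against the side facing away from it. Lower each brush in rather than letting it drop, and leave the pot standing upright where it is and the other things on the bench undisturbed.

Things in the scene. Friction and masses are not known exactly. Their poses are not given: they have to be found in the camera images.
- broad_mid (a point): the broad brush: a rigid flat paint brush, 255 mm long, red handle and pale bristles. This point: on its centre line, 127.5 mm from the butt, about where it balances. Axes (all its points): x from the butt to the bristles, y across its width, z across its thickness (up as it lies). Starts on its flat, butt on the bench, handle propped on the tray's rim, sloping up 27 degrees, head free over the tray
- broad_butt (a point): centre of the butt end of the broad brush's handle (the end that goes down in the pot). The handle is 20 mm wide, 12 mm thick and ends 168 mm from the butt
- broad_ferrule (a point): centre of the broad brush's steel ferrule, 188 mm from the butt; 50 mm wide, 16 mm thick, from 168 to 208 mm; a good place to hold it, across its 50 mm width, fingers from above
- broad_head (a point): centre of the broad brush's stiff bristles, 231.5 mm from the butt; 48 mm wide, 14 mm thick, from 208 to 255 mm
- narrow_mid (a point): the narrow brush: a rigid flat paint brush, 255 mm long, pale wood handle and dark bristles. This point: on its centre line, 127.5 mm from the butt, about where it balances. Axes (all its points): x from the butt to the bristles, y across its width, z across its thickness (up as it lies). Starts on its flat, butt on the bench, handle propped on the tray's rim, sloping up 27 degrees, head free over the tray
- narrow_butt (a point): centre of the butt end of the narrow brush's handle (the end that goes down in the pot). The handle is 20 mm wide, 12 mm thick and ends 168 mm from the butt
- narrow_ferrule (a point): centre of the narrow brush's steel ferrule, 188 mm from the butt; 26 mm wide, 16 mm thick, from 168 to 208 mm; a good place to hold it, across its 26 mm width, fingers from above
- narrow_head (a point): centre of the narrow brush's stiff bristles, 231.5 mm from the butt; 24 mm wide, 14 mm thick, from 208 to 255 mm
- pot: loose, empty, round, straight-sided galvanised metal pot, 0.35 kg, standing open side up: 100 mm outer diameter, 135 mm high, wall 3 mm, floor 4 mm thick; origin at the centre of its underside, z up; its y axis points to the tray side (parallel to the tray's y axis at the start)
- tray: black paint roller tray, fixed, 330 mm (its x) by 220 mm (its y) by 70 mm high, wall 3 mm, rim level; the pot stands off its -y long side and the brushes' handles lie over that side's rim; ramp inside rising towards its -x end; origin at the centre of its underside
- tape: yellow roll of masking tape lying flat, 90 mm across, 26 mm high; origin at the centre of its underside; not part of the job
- scraper: scraper with a black handle and a 62 mm wide steel blade lying flat, 200 mm long, 18 mm high; origin on the underside where handle and blade meet, x towards the blade; not part of the job
- cat: small terracotta sitting cat, 72 mm across, 125 mm high; origin at the centre of its underside; not part of the job
- paint_tin: closed paint tin with a green band, 110 mm across, 131 mm high; origin at the centre of its underside; not part of the job
- sanding_block: cork sanding block, 96 x 61 x 26 mm, lying flat; origin at the centre of its underside; not part of the job
- spray_can: blue spray can with a white cap, 52 mm across, 180 mm high, standing; origin at the centre of its underside; not part of the job
Mind the look-alikes: they are no part of the job. What is shaped like the pot but pink or turquoise is not meant.

How it is judged:
At the end, for the whole second after the job is handed in: Both brushes at rest in the pot: butt at most 25 mm above its underside, bristle centre over 170 mm up, over 40 mm off its axis (broad: pot's +y, tray side; narrow: -y) and within 60 mm of it along x. Pot upright within 3 degrees, at rest, moved under 50 mm (y of broad_head in the frame of pot above 0.04 m and x of broad_head in the frame of pot between -0.06 and 0.06 m and z of each of broad_head, narrow_head in the frame of pot above 0.17 m and z of each of broad_butt, narrow_butt in the frame of pot below 0.025 m and horizontal distance between each of broad_butt, narrow_butt and pot below 0.05 m and linear speed of each of broad, narrow, pot below 0.02 m/s and contact force between each of broad, narrow and pot above 0.05 N and y of narrow_head in the frame of pot below -0.04 m and x of narrow_head in the frame of pot between -0.06 and 0.06 m and angle between pot's own z axis and vertical below 0.06 rad and distance of pot from where it was at the start of the episode below 0.05 m); the robot touches nothing.
It fails at once if the broad brush is dropped (moves faster than 0.6 m/s with no finger on it) (contact force between the fingers and broad below 0.05 N and linear speed of broad above 0.6 m/s).
It fails at once if the narrow brush is dropped (moves faster than 0.6 m/s with no finger on it) (contact force between the fingers and narrow below 0.05 N and linear speed of narrow above 0.6 m/s).
It fails at once if another thing on the bench is pushed more than 30 mm (distance of any of tape, scraper, cat, paint_tin, sanding_block, spray_can from where it was at the start of the episode above 0.03 m).
It also fails if it takes over 72 s, if anything falls off the work surface, if the arm or the gripper's body presses on something with over 40 N, if the wrist force passes 120 N, or if a joint passes its speed limit or range.

## Working session

There is one attempt and no reset: what is moved stays moved. The work goes in short steps, Python scripts to look and compute and a tool call to move; the robot and the scene stay as the last step left them, time stands still between calls to the robot, and variables do not carry over. Pictures are saved under pics/ and viewed, and the job is handed in when it is done.

Besides the shell and the picture viewer there is one more tool, called after "Request:" by a JSON object that holds its "name" and its "arguments". servo_tool: Moves the arm, as the interface text tells. Its arguments: {"type":"object","properties":{"deltas":{"type":"array","items":{"type":"array","items":{"type":"array","items":{"type":"number"}}}}},"required":["deltas"]}

```bash
mkdir -p pics
cat > h.py <<'E'
import numpy as np, cv2
from plant import state, grab_frame, calibration
def snap(name, fn):
    c=calibration(name); im=grab_frame(name)
    cv2.imwrite('pics/'+fn+'.png', im[:,:,::-1]); return im,c
E
python3 - <<'E'
from h import *
print(state())
for n in ['side','top','wrist']:
    im,c=snap(n,n+'0'); np.save('pics/'+n+'0.npy',im); print(n,c)
E
```

```text
{'time': 0.0, 'joint_pos': array([ 1.13301463e+00,  5.33575054e-02,  1.61430800e+00,  2.25101417e-05,
        1.47595441e+00, -1.19032419e-01]), 'joint_vel': array([-4.49468025e-06,  1.14092946e-03,  6.35257844e-04, -1.22567745e-03,
        9.25591335e-04,  1.08132813e-04]), 'joint_efforts': array([-1.51413307e-03, -3.93692958e+01, -3.70175385e+01, -2.24643218e-04,
        7.30826476e-03,  3.88840746e-06]), 'tool_pos': array([0.19562863, 0.59298643, 0.24905419]), 'tool_rot': array([-2.89343600e-04,  1.58701783e-01,  9.87326044e-01, -9.71525332e-04]), 'contact_force': array([-0.66878858,  0.40123779, -0.1877214 ]), 'ft_torque': array([ 0.00841052, -0.02694955, -0.05050867]), 'gripper_width': 1.0033559022902288}
side {'intrinsics': array([[394.44456888,   0.        , 322.09262278],
       [  0.        , 394.44456888, 206.72943522],
       [  0.        ,   0.        ,   1.        ]]), 'k1': -0.06564052572292638, 'world_from_camera': array([[-9.98937963e-01, -3.15363029e-02,  3.35917683e-02,
         4.64445787e-01],
       [-4.60734876e-02,  6.90389025e-01, -7.21969686e-01,
         7.1
[... 426 characters left out ...]
94, -0.97355521,  0.21689612,  0.27176419],
       [-0.99741628, -0.0691923 ,  0.01931829, -0.10217698],
       [-0.00379988, -0.21772157, -0.97600352,  1.21232047],
       [ 0.        ,  0.        ,  0.        ,  1.        ]])}
wrist {'intrinsics': array([[289.86963323,   0.        , 319.70595111],
       [  0.        , 289.86963323, 198.17469228],
       [  0.        ,   0.        ,   1.        ]]), 'k1': -0.006185804469456527, 'world_from_camera': array([[ 0.31385405,  0.90044566,  0.3011532 ,  0.11851781],
       [ 0.94946954, -0.29704651, -0.1013458 ,  0.61920474],
       [-0.00179987,  0.31774358, -0.94817497,  0.37349596],
       [ 0.        ,  0.        ,  0.        ,  1.        ]])}
```

View pics/top0.png

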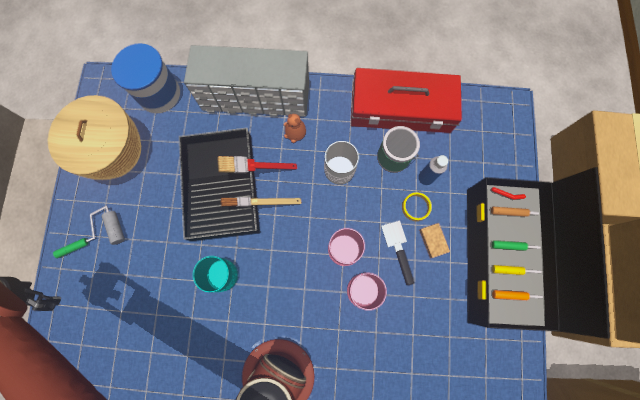

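View pics/side0.png

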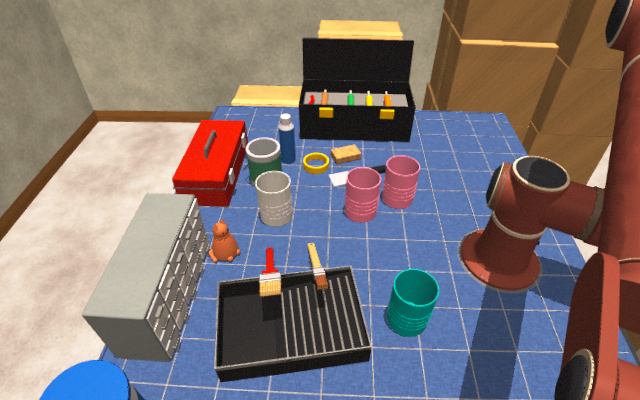

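View pics/wrist0.png

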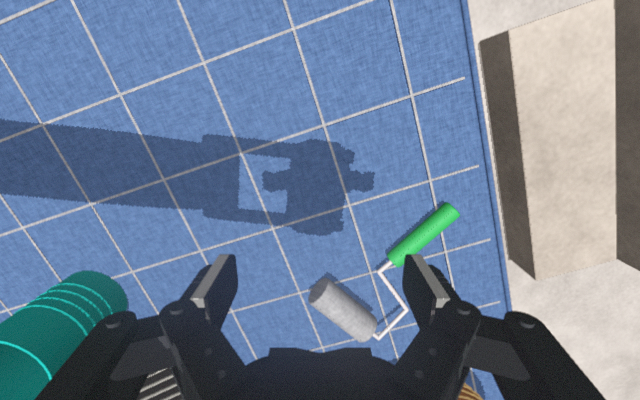

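Candidates (top picture):
- **Pots:** grey metal (341,162), turquoise (213,274), pink (347,247) and (367,291). The grey metal one is the pot.
- **Brushes:** red handle with pale bristles (260,165) is the broad one. Pale wood handle with dark bristles (262,202) is the narrow one. The red tool in the toolbox (508,194) and the roller with the green handle (85,235) are not meant.

Next I check close crops.

Run:
```python
import cv2
t=cv2.imread('pics/top0.png');s=cv2.imread('pics/side0.png')
a=cv2.resize(t[115:250,165:375],None,fx=3.8,fy=3.8,interpolation=cv2.INTER_CUBIC);cv2.imwrite('pics/c_top.png',a[:600,:800])
a=cv2.resize(s[160:390,200:400],None,fx=2.6,fy=2.6,interpolation=cv2.INTER_CUBIC);cv2.imwrite('pics/c_side.png',a[:600,:800])
```

```text
(no output)
```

View pics/c_top.png

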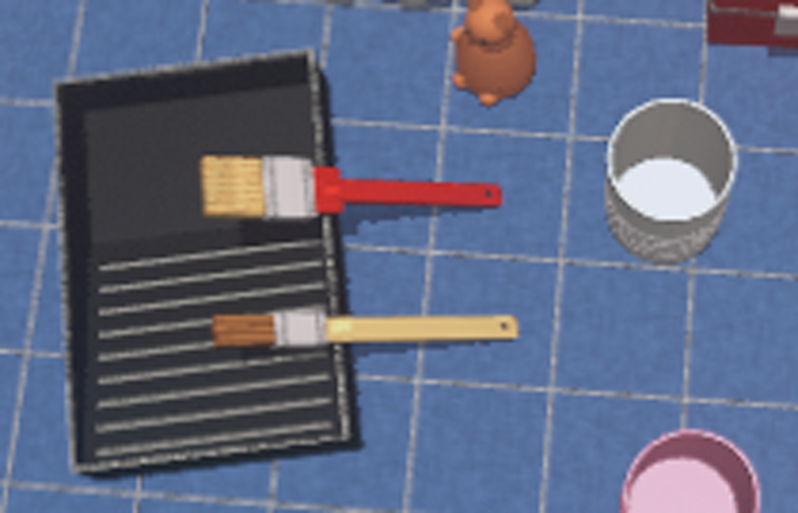

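View pics/c_side.png

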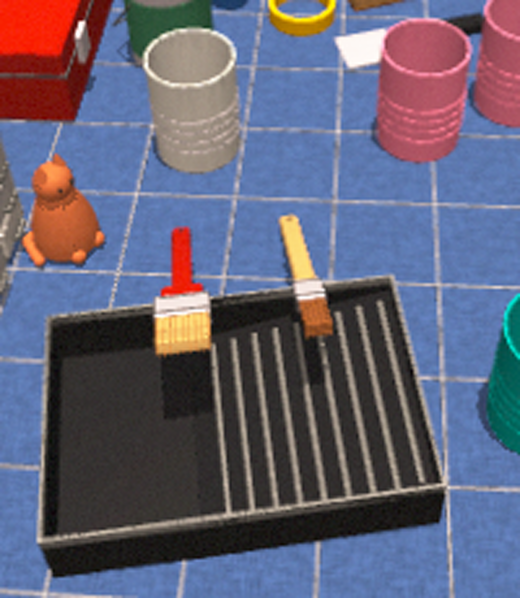

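The crops show the grey pot (rim centre crop (672,160)), the red broad brush (head crop (202,186) to butt (501,195)) and the wood narrow brush (head (213,330) to butt (518,327)). They also show the tray with a deep well on its +x half. The choice is confirmed, so now I measure.

```bash
cat >> h.py <<'E'
def ray(c,uv):
    K=c['intrinsics'];p=cv2.undistortPoints(np.array([[uv]],float),K,np.array([c['k1'],0,0,0.]))[0,0]
    T=c['world_from_camera'];d=T[:3,:3]@np.array([p[0],p[1],1]);return T[:3,3],d/np.linalg.norm(d)
def onz(c,uv,z):
    o,d=ray(c,uv);return o+d*(z-o[2])/d[2]
def tri(c1,u1,c2,u2):
    o1,d1=ray(c1,u1);o2,d2=ray(c2,u2)
    t=np.linalg.lstsq(np.stack([d1,-d2],1),o2-o1,rcond=None)[0]
    a=o1+t[0]*d1;b=o2+t[1]*d2;return (a+b)/2,np.linalg.norm(a-b)
def proj(c,P):
    T=np.linalg.inv(c['world_from_camera']);p=T[:3,:3]@np.asarray(P)+T[:3,3]
    return cv2.projectPoints(p[None],np.zeros(3),np.zeros(3),c['intrinsics'],np.array([c['k1'],0,0,0.]))[0][0,0]
E
python3 - <<'E'
from h import *
np.set_printoptions(precision=4,suppress=True)
T=calibration('top');S=calibration('side')
t=lambda u,v:(165+u/3.8-.37,115+v/3.8-.37)
s=lambda u,v:(200+u/2.6-.3,160+v/2.6-.3)
h=lambda z:z
for n,a,b in [('B',(202,186),(501,195)),('N',(213,330),(518,327))]:
    H=onz(T,t(*a),.255*.454+.005);B=onz(T,t(*b),.009)
    d=H-B; print(n,'head end',H,'butt',B,'len',np.linalg.norm(d),'yaw',np.degrees(np.arctan2(d[1],d[0])))
print('N head tri',tri(T,t(213,330),S,s(317,333)),'B',tri(T,t(202,186),S,s(183,351)))
print('Bfer/bris',tri(T,t(264,186),S,s(183,317)),tri(T,t(314,188),S,s(182,290)))
for q,w in [((57,84),(40,543)),((315,50),(48,318)),((355,437),(392,279)),((75,470),(443,490))]:
    print('tray',onz(T,t(*q),.07),onz(S,s(*w),.07))
print('pot rim top', onz(T,t(672,160),.135),'L/R',onz(T,t(607,160),.135),onz(T,t(737,160),.135),'side',onz(S,s(191,60),.135))
print('pot base', onz(T,t(667,206),0.004))
E
```

```text
B head end [0.6022 0.2234 0.1208] butt [ 0.6457 -0.0015  0.009 ] len 0.2548468861694708 yaw 100.9403847446999
N head end [0.4883 0.2    0.1208] butt [ 0.5313 -0.0254  0.009 ] len 0.25524335106116347 yaw 100.80251814969738
N head tri (array([0.4889, 0.2002, 0.1198]), np.float64(0.0008198786541255011)) B (array([0.6023, 0.2237, 0.1197]), np.float64(0.00041580120957674727))
Bfer/bris (array([0.61  , 0.1786, 0.1052]), np.float64(0.0005065106567161885)) (array([0.6159, 0.1411, 0.0939]), np.float64(0.0022160145136570124))
tray [0.6982 0.3729 0.07  ] [0.6997 0.3752 0.07  ]
tray [0.7423 0.1594 0.07  ] [0.7426 0.1616 0.07  ]
tray [0.421  0.0913 0.07  ] [0.4219 0.1005 0.07  ]
tray [0.3786 0.3095 0.07  ] [0.3812 0.3146 0.07  ]
pot rim top [ 0.6439 -0.1411  0.135 ] L/R [ 0.6404 -0.0911  0.135 ] [ 0.6475 -0.1911  0.135 ] side [ 0.643  -0.1381  0.135 ]
pot base [ 0.6474 -0.144   0.004 ]
```

Request:
{"name": "servo_tool", "arguments": {"deltas": [[[85,62,-62,0,-1.7],[85,85,-86,0,-3.4],[85,125,-128,0,-5.1],[85,165,-170,0,-6.8],[85,205,-210,0,-8.5]]]}}

```text
time: 0.78
tool_pos: [0.4018, 0.3819, 0.25]
tool_rot: [-0.0, 0.571, 0.821, -0.0]
contact_force: [1.2, 0.3, 0.2]
gripper_width: 0.996
```

Request:
{"name": "servo_tool", "arguments": {"deltas": [[[85,42,-42,0,-0.8],[85,84,-84,0,-1.53],[85,126,-125,0,-1.53],[85,168,-168,-20,-1.53],[85,209,-208,-70,-1.53]]]}}

```text
time: 1.4
tool_pos: [0.6051, 0.1813, 0.1915]
tool_rot: [0.002, 0.633, 0.774, 0.002]
contact_force: [0.1, 0.2, -0.1]
gripper_width: 0.996
```

Run:
```python
from h import *
im,c=snap('wrist','w1'); print(state()['tool_pos'],c['world_from_camera'])
for P in [(.610,.180,.0999),(.611,.1735,.096),(.602,.2234,.118)]: print(proj(c,P))
```

```text
[0.60404343 0.17669455 0.18242404] [[ 0.98004936  0.18665125  0.0682976   0.58852644]
 [ 0.19867849 -0.92950612 -0.31071728  0.26175762]
 [ 0.00548727  0.31808753 -0.94804547  0.3157816 ]
 [ 0.          0.          0.          1.        ]]
[324.23424369 212.36277507]
[323.71736186 218.10886316]
[326.21419932 162.37810761]
```

View pics/w1.png

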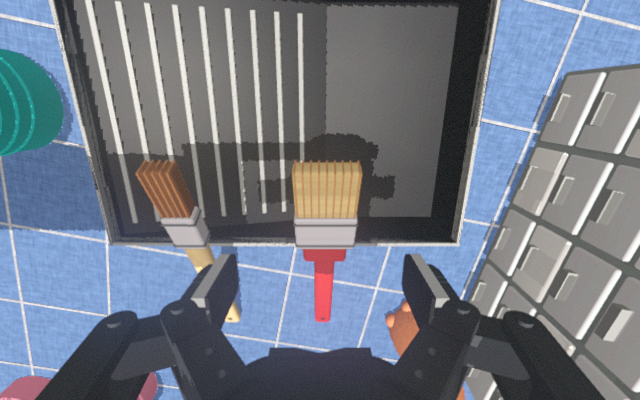

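The picture shows the broad head at (327,163) where the estimate predicted (326,162), ferrule (325,232) centred between the fingers. Descend.

Request:
{"name": "servo_tool", "arguments": {"deltas": [[[85,0,0,-40,0],[85,0,0,-78,0],[85,0,0,-78,0]]]}}

```text
time: 1.82
tool_pos: [0.599, 0.1824, 0.107]
tool_rot: [-0.003, 0.632, 0.775, -0.003]
contact_force: [0.2, -0.8, -0.1]
gripper_width: 0.995
```

Request:
{"name": "servo_tool", "arguments": {"deltas": [[[85,11,-7,-5,0],[85,11,-7,-5,0]]]}}

```text
time: 2.08
tool_pos: [0.6152, 0.1757, 0.1088]
tool_rot: [0.001, 0.633, 0.774, 0.001]
contact_force: [0.5, 0.2, -0.1]
gripper_width: 0.992
```

Run:
```python
from h import *
print(state()['tool_pos'],state()['tool_rot'])
im,c=snap('wrist','w2')
```

```text
[0.61517749 0.17570336 0.108822  ] [0.00126989 0.63263314 0.7744495  0.00128814]
```

View pics/w2.png

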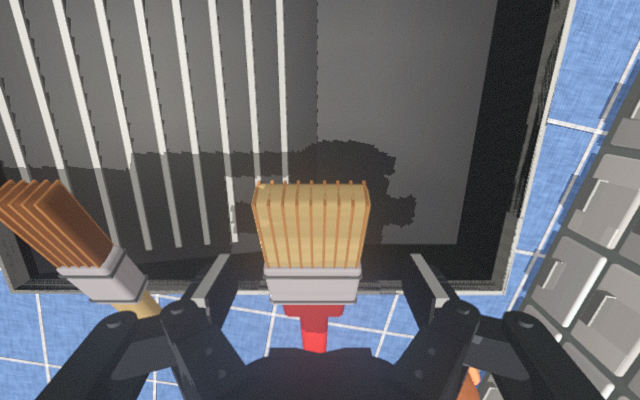

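Request:
{"name": "servo_tool", "arguments": {"deltas": [[[85,0,0,-2,0],[85,0,0,-2,0],[85,0,0,-2,0]]]}}

```text
time: 2.5
tool_pos: [0.6131, 0.1761, 0.1048]
tool_rot: [0.0, 0.632, 0.775, 0.0]
contact_force: [-0.2, -0.8, -0.2]
gripper_width: 0.997
```

Request:
{"name": "servo_tool", "arguments": {"deltas": [[[85,-2,-2,-4,0],[85,-2,-2,-4,0],[40,-2,-2,-4,0],[40,-2,-2,-4,0],[40,-2,-2,-4,0]]]}}

```text
time: 3.12
tool_pos: [0.6113, 0.1739, 0.1009]
tool_rot: [0.0, 0.632, 0.775, -0.0]
contact_force: [-0.0, -0.4, 0.0]
gripper_width: 0.568
```

Request:
{"name": "servo_tool", "arguments": {"deltas": [[[40,0,0,0,0],[40,0,0,0,0],[40,0,0,0,0]]]}}

```text
time: 3.5
tool_pos: [0.6113, 0.174, 0.1008]
tool_rot: [0.0, 0.632, 0.775, 0.0]
contact_force: [-0.3, -1.3, 2.1]
gripper_width: 0.573
```

Request:
{"name": "servo_tool", "arguments": {"deltas": [[[40,0,0,10,0],[40,0,0,30,0],[40,0,0,55,0],[40,0,0,80,0],[40,0,0,105,0]]]}}

```text
time: 4.12
tool_pos: [0.6114, 0.1743, 0.2082]
tool_rot: [0.0, 0.632, 0.775, 0.001]
contact_force: [-0.4, 0.1, -0.7]
gripper_width: 0.569
```

Run:
```python
from h import *
print(state()['tool_pos'],state()['contact_force'])
a,_=snap('side','s3');b,_=snap('top','t3')
x=cv2.resize(a[100:390,150:470],None,fx=1.5,fy=1.5);y=cv2.resize(b[90:250,170:390],None,fx=1.5,fy=1.5)
o=np.zeros((435,820,3),np.uint8);o[:435,:480]=x;o[:240,480:810]=y;cv2.imwrite('pics/c3.png',o[:,:800,::-1])
```

```text
[0.61135336 0.17425625 0.20819974] [-0.4159058   0.06182304 -0.7292525 ]
```

View pics/c3.png

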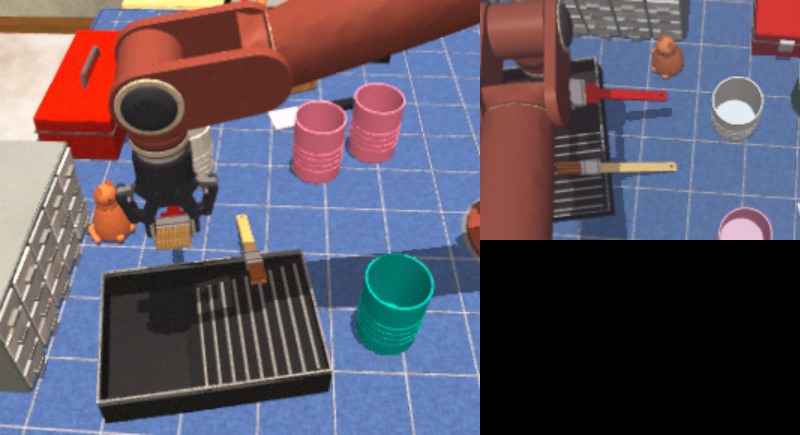

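```bash
cat >> h.py <<'E'
U=np.array([-.193,.981,0]);W=np.array([.981,.193,0])  # tray y, tray x
def rayplane(c,uv,P,n):
    o,d=ray(c,uv);return o+d*((np.asarray(P)-o)@n)/(d@n)
E
python3 - <<'E'
from h import *
im=cv2.imread('pics/t3.png')[:,:,::-1].astype(int)
m=(im[:,:,0]>120)&(im[:,:,1]<60)&(im[:,:,2]<60)
m[:, :235]=0; m[:130]=0; m[200:]=0; m[:,320:]=0
v,u=np.nonzero(m);print(u.min(),u.max(),v.min(),v.max()); k=u>=u.max()-1; uv=(u.max()+.5,v[k].mean());print(uv)
T=calibration('top');P=np.array([.6113,.1742,.2082])
# vertical plane containing brush axis: normal W
b=rayplane(T,uv,P,W);d=P-b;print(b,np.hypot(d[0],d[1]),d[2],np.degrees(np.arctan2(d[2],np.hypot(d[0],d[1]))),np.linalg.norm(d))
E
```

```text
240 293 145 157
(np.float64(293.5), np.float64(153.5))
[6.45502736e-01 3.50860434e-04 1.30641818e-01] 0.1771816877447581 0.07755818174208656 23.640557529621532 0.19341308649421704
```

Request:
{"name": "servo_tool", "arguments": {"deltas": [[[40,0,35,0,0],[40,0,70,0,0],[40,0,105,0,0],[40,-1,140,0,0],[40,-1,158,0,0]]]}}

```text
time: 4.85
tool_pos: [0.6095, 0.3335, 0.205]
tool_rot: [-0.0, 0.632, 0.775, -0.0]
contact_force: [0.7, -0.1, -0.4]
gripper_width: 0.57
```

Request:
{"name": "servo_tool", "arguments": {"deltas": [[[40,0,0,0,0],[40,0,0,-20,0],[40,0,0,-45,0],[40,0,0,-60,0],[40,0,0,-60,0]]]}}

```text
time: 5.48
tool_pos: [0.609, 0.3307, 0.1429]
tool_rot: [-0.001, 0.633, 0.774, -0.002]
contact_force: [0.3, -0.5, -0.3]
gripper_width: 0.569
```

Run:
```python
from h import *
print(state()['tool_pos'],state()['contact_force'])
a,_=snap('side','s4');b,_=snap('top','t4')
x=cv2.resize(a[150:390,150:420],None,fx=1.7,fy=1.7);y=cv2.resize(b[110:250,170:310],None,fx=2.4,fy=2.4)
o=np.zeros((410,800,3),np.uint8);o[:408,:459]=x;o[:336,460:796]=y;cv2.imwrite('pics/c4.png',o[:,:800,::-1])
```

```text
[0.60901349 0.3307212  0.14285428] [ 0.27128481 -0.46498585 -0.34294504]
```

View pics/c4.png

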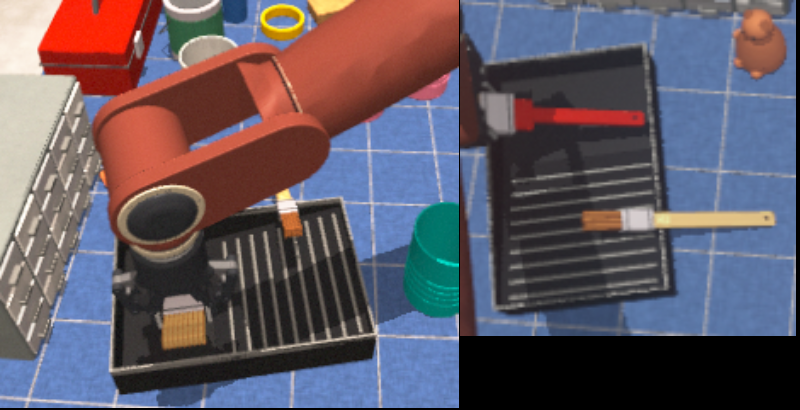

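Request:
{"name": "servo_tool", "arguments": {"deltas": [[[40,0,0,-15,0],[40,0,0,-15,0],[40,2,-10,-13,0],[40,3,-17,-8,0],[40,5,-25,0,0]]]}}

```text
time: 6.2
tool_pos: [0.6151, 0.3119, 0.149]
tool_rot: [-0.003, 0.632, 0.775, 0.005]
contact_force: [-8.4, 13.7, 6.1]
gripper_width: 0.566
```

Request:
{"name": "servo_tool", "arguments": {"deltas": [[[40,0,0,0,0],[40,2,-8,8,0],[40,3,-15,16,0],[40,4,-22,24,0],[40,4,-22,24,0]]]}}

```text
time: 6.82
tool_pos: [0.6205, 0.2884, 0.1746]
tool_rot: [-0.001, 0.632, 0.775, 0.006]
contact_force: [-2.3, 8.5, 4.5]
gripper_width: 0.568
```

Run:
```python
from h import *
s=state();print(s['tool_pos'],s['contact_force'],s['ft_torque'])
a,_=snap('side','s5');b,_=snap('top','t5')
x=cv2.resize(a[150:390,150:420],None,fx=1.7,fy=1.7);y=cv2.resize(b[110:250,170:310],None,fx=2.4,fy=2.4)
o=np.zeros((410,800,3),np.uint8);o[:408,:459]=x;o[:336,460:796]=y;cv2.imwrite('pics/c5.png',o[:,:800,::-1])
```

```text
[0.62047485 0.28843327 0.17457694] [-2.34261931  8.45310107  4.46824044] [1.97026252 0.29827514 0.0026255 ]
```

View pics/c5.png

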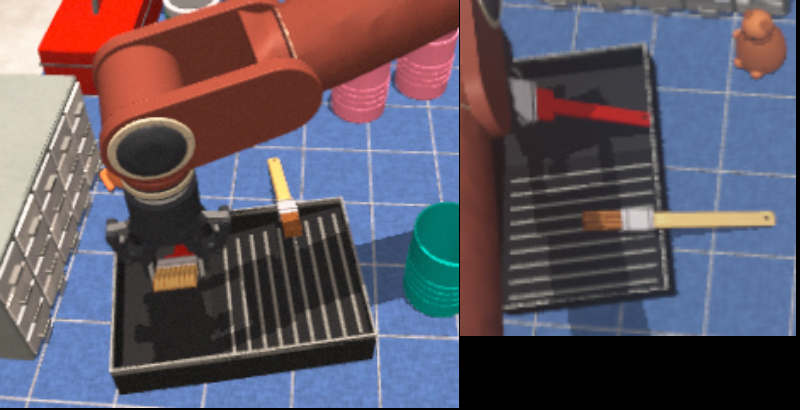

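Request:
{"name": "servo_tool", "arguments": {"deltas": [[[40,2,-10,10,0],[40,4,-20,18,0],[40,6,-30,26,0],[40,8,-40,33,0],[40,8,-40,33,0]]]}}

```text
time: 7.55
tool_pos: [0.6279, 0.2456, 0.2049]
tool_rot: [0.0, 0.633, 0.774, 0.002]
contact_force: [-0.5, 5.3, 1.8]
gripper_width: 0.565
```

Request:
{"name": "servo_tool", "arguments": {"deltas": [[[40,2,-8,5,0],[40,3,-16,9,0],[40,4,-22,11,0],[40,4,-22,11,0]]]}}

```text
time: 8.05
tool_pos: [0.6314, 0.2228, 0.214]
tool_rot: [0.0, 0.633, 0.775, 0.0]
contact_force: [0.2, 5.2, 1.0]
gripper_width: 0.57
```

Run:
```python
from h import *
s=state();print(s['tool_pos'],s['contact_force'],s['ft_torque'])
a,_=snap('side','s6');b,_=snap('top','t6')
x=cv2.resize(a[150:390,150:420],None,fx=1.7,fy=1.7);y=cv2.resize(b[110:250,170:310],None,fx=2.4,fy=2.4)
o=np.zeros((410,800,3),np.uint8);o[:408,:459]=x;o[:336,460:796]=y;cv2.imwrite('pics/c6.png',o[:,:800,::-1])
```

```text
[0.63141515 0.22279905 0.21404856] [0.20264167 5.24618945 1.02314147] [ 1.22739418 -0.02496402  0.09665349]
```

View pics/c6.png

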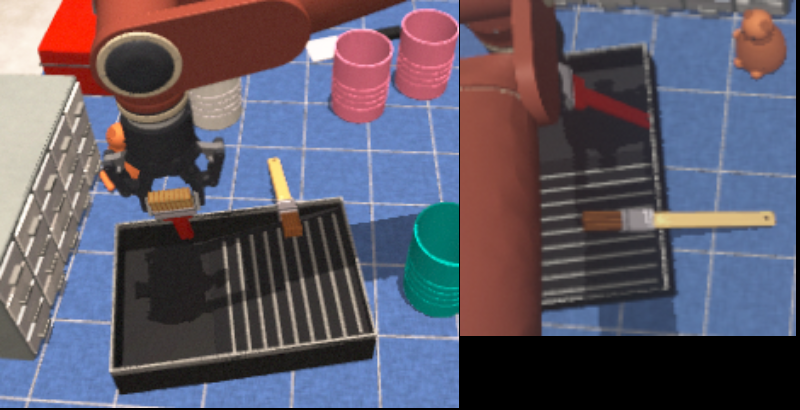

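Request:
{"name": "servo_tool", "arguments": {"deltas": [[[40,-1,6,4,0],[40,-2,8,30,0],[40,-2,8,70,0],[40,-2,8,110,0],[40,-2,8,145,0]]]}}

```text
time: 8.78
tool_pos: [0.629, 0.2301, 0.3596]
tool_rot: [0.001, 0.633, 0.774, -0.002]
contact_force: [0.0, -0.3, -0.9]
gripper_width: 0.568
```

Request:
{"name": "servo_tool", "arguments": {"deltas": [[[40,3,-50,0,0],[40,6,-100,0,0],[40,10,-150,0,0],[40,14,-200,0,0],[40,14,-200,0,0]]]}}

```text
time: 9.4
tool_pos: [0.6428, 0.027, 0.3576]
tool_rot: [0.0, 0.634, 0.773, -0.002]
contact_force: [0.2, 0.8, -0.7]
gripper_width: 0.569
```

Run:
```python
from h import *
s=state();print(s['tool_pos'],s['contact_force'],s['ft_torque'])
a,_=snap('side','s7');b,_=snap('top','t7')
x=cv2.resize(a[100:340,150:420],None,fx=1.7,fy=1.7);y=cv2.resize(b[90:230,230:370],None,fx=2.4,fy=2.4)
o=np.zeros((410,800,3),np.uint8);o[:408,:459]=x;o[:336,460:796]=y;cv2.imwrite('pics/c7.png',o[:,:800,::-1])
```

```text
[0.64277505 0.02699109 0.35759862] [ 0.21114532  0.79471031 -0.67028148] [0.03492026 0.02204428 0.01547425]
```

View pics/c7.png

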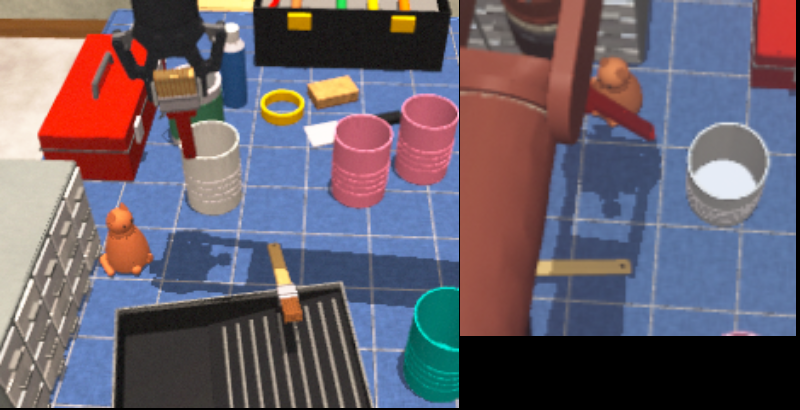

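Run:
```python
from h import *
T=calibration('top');S=calibration('side')
P=np.array([.6428,.027,.3576])
b,e=tri(T,(310.5,147.1),S,(261.5,190.5));d=P-b
print(b,e,'du',d@U,'dw',d@W,'dz',d[2],np.degrees(np.arctan2(d[2],d@U)),np.linalg.norm(d))
```

```text
[ 0.65428741 -0.05080519  0.18059957] 0.006989984025524287 du 0.07854396446912983 dw 0.0037472488840338217 dz 0.1770004279661857 66.07073859055639 0.1936872740174222
```

Request:
{"name": "servo_tool", "arguments": {"deltas": [[[40,2,-40,0,0],[40,4,-80,0,0],[40,5,-112,0,0],[40,5,-112,0,0],[40,5,-112,0,0]]]}}

```text
time: 10.12
tool_pos: [0.6481, -0.0797, 0.3584]
tool_rot: [-0.0, 0.632, 0.775, -0.0]
contact_force: [-0.5, 0.5, -1.4]
gripper_width: 0.569
```

Run:
```python
from h import *
s=state();print(s['tool_pos'],s['contact_force'],s['ft_torque'])
a,_=snap('side','s8');b,_=snap('top','t8')
x=cv2.resize(a[80:260,180:360],None,fx=2.2,fy=2.2);y=cv2.resize(b[110:230,270:400],None,fx=3,fy=3)
o=np.zeros((410,800,3),np.uint8);o[:396,:396]=x;o[:360,400:790]=y;cv2.imwrite('pics/c8.png',o[:,:800,::-1])
```

```text
[ 0.64810899 -0.07965451  0.35843912] [-0.45035515  0.46054245 -1.37953929] [0.0329308  0.04427727 0.02631636]
```

View pics/c8.png

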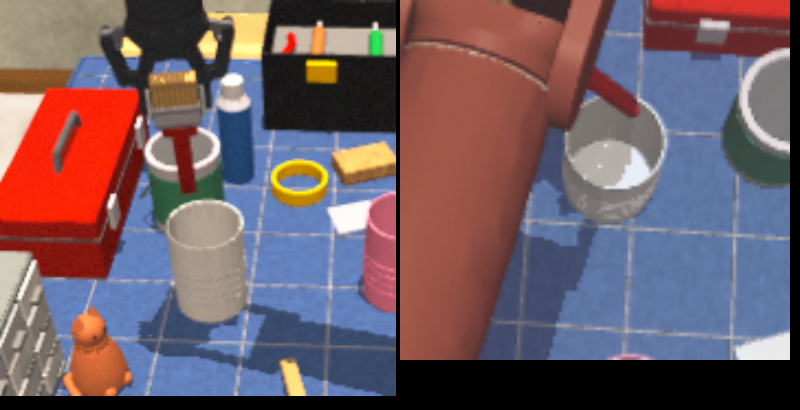

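Request:
{"name": "servo_tool", "arguments": {"deltas": [[[40,0,0,0,0],[40,0,0,-15,0],[40,0,0,-30,0],[40,0,0,-40,0],[40,0,0,-40,0]]]}}

```text
time: 10.85
tool_pos: [0.6475, -0.0809, 0.3165]
tool_rot: [-0.001, 0.632, 0.775, -0.001]
contact_force: [0.4, 0.0, -1.0]
gripper_width: 0.573
```

Run:
```python
from h import *
s=state();print(s['tool_pos'],s['contact_force'],s['ft_torque'])
a,_=snap('side','s9');b,_=snap('top','t9')
x=cv2.resize(a[80:260,180:360],None,fx=2.2,fy=2.2);y=cv2.resize(b[110:230,270:400],None,fx=3,fy=3)
o=np.zeros((410,800,3),np.uint8);o[:396,:396]=x;o[:360,400:790]=y;cv2.imwrite('pics/c9.png',o[:,:800,::-1])
```

```text
[ 0.64747375 -0.08086899  0.31650094] [ 0.4358145   0.0272626  -1.03867785] [-0.02543726  0.03537937  0.04008866]
```

View pics/c9.png

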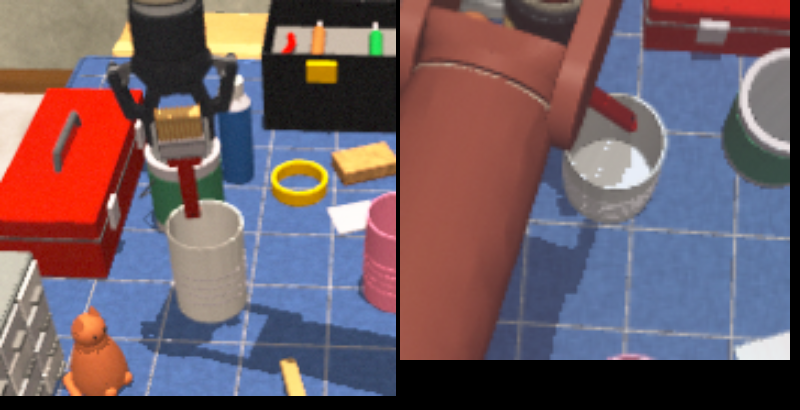

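Run:
```python
from h import *
T=calibration('top')
b=onz(T,(270+231/3,110+127/3),.137);c=np.array([.6435,-.140,0]);print(b,(b-c)@U,(b-c)@W)
```

```text
[ 0.65796379 -0.156445    0.137     ] -0.018924052889929488 0.011015093855815623
```

Request:
{"name": "servo_tool", "arguments": {"deltas": [[[40,1,-6,-15,0],[40,1,-6,-35,0],[40,1,-6,-55,0],[40,1,-6,-75,0],[40,1,-6,-90,0]]]}}

```text
time: 11.58
tool_pos: [0.6485, -0.0867, 0.2263]
tool_rot: [-0.001, 0.632, 0.775, -0.0]
contact_force: [-0.3, 1.3, -0.9]
gripper_width: 0.567
```

Request:
{"name": "servo_tool", "arguments": {"deltas": [[[40,0,0,-5,0],[40,0,0,-12,0],[40,0,0,-18,0],[40,0,0,-18,0]]]}}

```text
time: 12.08
tool_pos: [0.649, -0.0869, 0.2104]
tool_rot: [-0.0, 0.632, 0.775, -0.0]
contact_force: [-0.5, 0.9, -1.4]
gripper_width: 0.569
```

Run:
```python
from h import *
s=state();print(s['tool_pos'],s['contact_force'],s['ft_torque'])
a,_=snap('side','s10');b,_=snap('top','t10')
x=cv2.resize(a[80:260,180:360],None,fx=2.2,fy=2.2);y=cv2.resize(b[110:230,270:400],None,fx=3,fy=3)
o=np.zeros((410,800,3),np.uint8);o[:396,:396]=x;o[:360,400:790]=y;cv2.imwrite('pics/c10.png',o[:,:800,::-1])
```

```text
[ 0.64901788 -0.08692265  0.21035698] [-0.49693768  0.87150124 -1.42975257] [ 0.03778007 -0.00261068 -0.01767322]
```

View pics/c10.png

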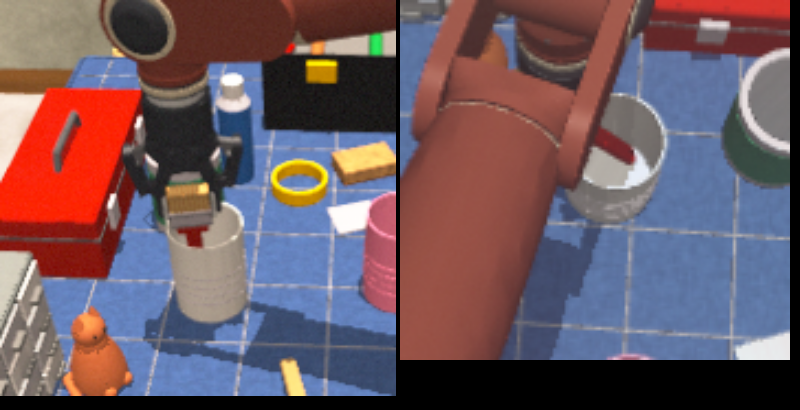

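Request:
{"name": "servo_tool", "arguments": {"deltas": [[[40,0,0,-5,0],[40,0,0,-10,0],[40,0,0,-13,0],[40,0,0,-13,0]]]}}

```text
time: 12.68
tool_pos: [0.6489, -0.0869, 0.1971]
tool_rot: [-0.0, 0.632, 0.775, -0.0]
contact_force: [-0.3, -0.0, -0.9]
gripper_width: 0.569
```

Request:
{"name": "servo_tool", "arguments": {"deltas": [[[40,0,0,-3,0],[40,0,0,-6,0],[40,0,0,-6,0]]]}}

```text
time: 13.05
tool_pos: [0.6491, -0.0872, 0.1916]
tool_rot: [0.0, 0.632, 0.775, -0.0]
contact_force: [-0.3, -2.2, -0.8]
gripper_width: 0.57
```

Run:
```python
from h import *
s=state();print(s['tool_pos'],s['contact_force'],s['ft_torque'])
b,_=snap('wrist','w11');a,_=snap('side','s11')
x=cv2.resize(a[80:260,180:360],None,fx=2.2,fy=2.2);y=cv2.resize(b,None,fx=.62,fy=.62)
o=np.zeros((410,800,3),np.uint8);o[:396,:396]=x;o[:248,400:797]=y[:,:397];cv2.imwrite('pics/c11.png',o[:,:800,::-1])
```

```text
[ 0.64911537 -0.08722337  0.19155883] [-0.30503566 -2.15779266 -0.79695548] [-0.30699121  0.06301014 -0.02349586]
```

View pics/c11.png

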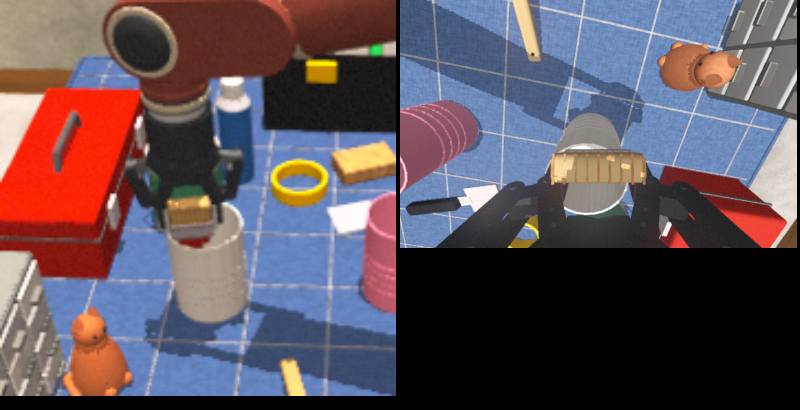

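Request:
{"name": "servo_tool", "arguments": {"deltas": [[[40,1,-5,0,0],[40,1,-5,0,0],[40,1,-5,-3,0],[40,1,-5,-3,0]]]}}

```text
time: 13.65
tool_pos: [0.6499, -0.0917, 0.1881]
tool_rot: [-0.001, 0.632, 0.775, -0.0]
contact_force: [-0.2, 0.8, -2.0]
gripper_width: 0.572
```

Request:
{"name": "servo_tool", "arguments": {"deltas": [[[40,0,0,-2,0],[40,0,0,-4,0],[40,0,0,-4,0]]]}}

```text
time: 14.02
tool_pos: [0.6504, -0.0914, 0.1872]
tool_rot: [0.0, 0.632, 0.775, 0.0]
contact_force: [-3.4, 1.4, 7.6]
gripper_width: 0.574
```

Request:
{"name": "servo_tool", "arguments": {"deltas": [[[40,-1,4,2,0],[40,-1,5,2,0],[40,-1,5,2,0]]]}}

```text
time: 14.4
tool_pos: [0.6496, -0.0875, 0.1873]
tool_rot: [0.001, 0.632, 0.775, -0.0]
contact_force: [1.2, -3.2, 4.1]
gripper_width: 0.568
```

Request:
{"name": "servo_tool", "arguments": {"deltas": [[[51,0,0,0,0],[53,0,0,0,0],[56,0,0,0,0],[60,0,0,0,0],[64,0,0,0,0]]]}}

```text
time: 15.02
tool_pos: [0.6491, -0.0868, 0.1866]
tool_rot: [-0.0, 0.632, 0.775, 0.0]
contact_force: [-0.3, 0.1, 0.7]
gripper_width: 0.753
```

Run:
```python
from h import *
s=state();print(s['tool_pos'],s['contact_force'],s['ft_torque'])
b,_=snap('wrist','w12');a,_=snap('side','s12')
x=cv2.resize(a[80:260,180:360],None,fx=2.2,fy=2.2);y=cv2.resize(b,None,fx=.62,fy=.62)
o=np.zeros((410,800,3),np.uint8);o[:396,:396]=x;o[:248,400:797]=y[:,:397];cv2.imwrite('pics/c12.png',o[:,:800,::-1])
```

```text
[ 0.6491394  -0.08682243  0.18662364] [-0.2724941   0.09456878  0.65018099] [-0.0537741   0.02882225 -0.00279502]
```

View pics/c12.png

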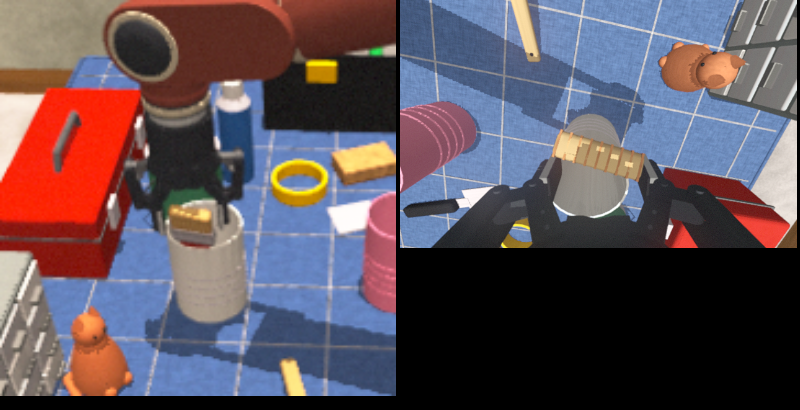

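Request:
{"name": "servo_tool", "arguments": {"deltas": [[[75,0,0,0,0],[85,0,0,0,0],[85,0,0,5,0],[85,0,0,20,0],[85,0,0,40,0]]]}}

```text
time: 15.75
tool_pos: [0.6491, -0.0869, 0.228]
tool_rot: [0.0, 0.632, 0.775, 0.0]
contact_force: [0.7, 0.6, -0.1]
gripper_width: 0.991
```

Request:
{"name": "servo_tool", "arguments": {"deltas": [[[85,0,0,40,0],[85,-15,30,95,0],[85,-40,80,95,0],[85,-65,130,95,0],[85,-90,175,60,0]]]}}

```text
time: 16.38
tool_pos: [0.5605, 0.0896, 0.2927]
tool_rot: [0.004, 0.632, 0.775, 0.004]
contact_force: [0.6, 0.5, -0.2]
gripper_width: 0.997
```

Run:
```python
from h import *
s=state();print(s['tool_pos'],s['contact_force'],s['tool_rot'])
b,_=snap('top','t13');a,_=snap('side','s13')
x=cv2.resize(a[80:260,180:360],None,fx=2.2,fy=2.2);y=cv2.resize(b[110:230,270:400],None,fx=3,fy=3)
o=np.zeros((410,800,3),np.uint8);o[:396,:396]=x;o[:360,400:790]=y;cv2.imwrite('pics/c13.png',o[:,:800,::-1])
```

```text
[0.56048112 0.08963671 0.29267407] [ 0.58468576  0.52232393 -0.20252708] [0.004032   0.63231664 0.77469094 0.00365354]
```

View pics/c13.png

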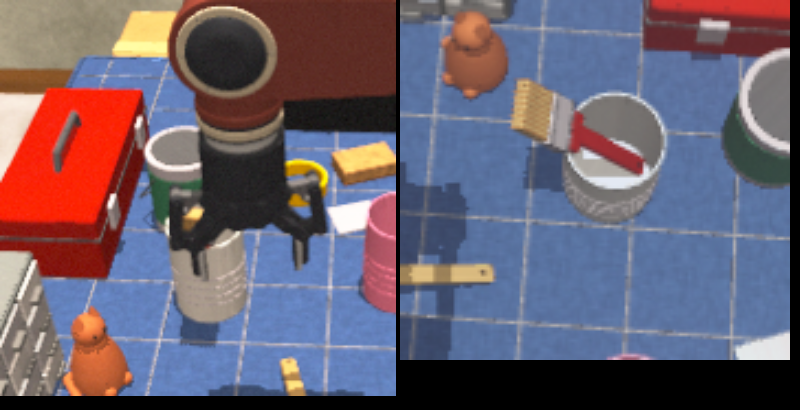

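Run:
```python
from h import *
T=calibration('top');c=np.array([.6435,-.140,0])
for n,uv,z in [('head',(314.3,146.7),.205),('butt',(350,165.5),.01),('ferr',(323.5,150.5),.17),('handletop',(328,153),.155)]:
    b=onz(T,uv,z);print(n,b,'u',(b-c)@U,'w',(b-c)@W)
print('rim',onz(T,(270+215/3,110+143/3),.135))
print('w bound',onz(T,(165+325/3.8,115+240/3.8),.01)@W)
```

```text
head [ 0.64351185 -0.06221589  0.205     ] u 0.07630392104050633 w 0.015023961498056737
butt [ 0.65916938 -0.17503952  0.01      ] u -0.03739796013858081 w 0.008609029955165649
ferr [ 0.6468501  -0.08778251  0.17      ] u 0.05057879118614186 w 0.013364424583404507
handletop [ 0.64557218 -0.10102795  0.155     ] u 0.03783164898993651 w 0.009554409088131325
rim [ 0.64111172 -0.14185918  0.135     ]
w bound 0.6102910344092839
```

Request:
{"name": "servo_tool", "arguments": {"deltas": [[[85,-30,30,-50,0],[85,-63,62,-100,0],[85,-63,62,-140,0],[85,-63,62,-140,0],[85,-63,62,-140,0]]]}}

```text
time: 17.1
tool_pos: [0.4983, 0.1498, 0.1498]
tool_rot: [0.002, 0.633, 0.774, 0.001]
contact_force: [0.5, 0.3, 0.7]
gripper_width: 0.992
```

Run:
```python
from h import *
print(state()['tool_pos'])
im,c=snap('wrist','w14')
for P in [(.4974,.1522,.0977),(.4885,.200,.119),(.4964,.1566,.0998)]: print(proj(c,P))
```

```text
[0.49829892 0.14979868 0.14975283]
[318.08811045 227.21836413]
[319.36222194 161.16384725]
[317.91340967 222.21352988]
```

View pics/w14.png

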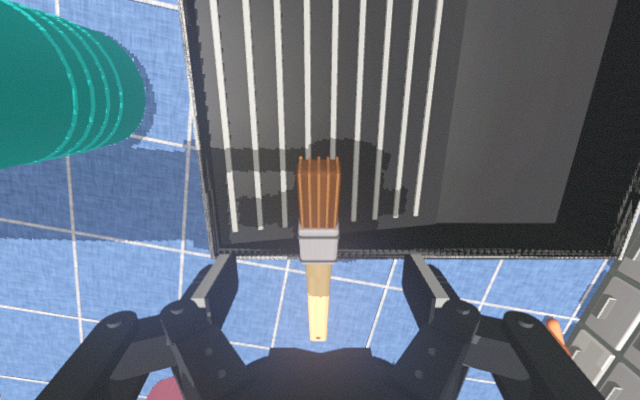

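Narrow head at (319,160), exactly as predicted and centred between the fingers.

Request:
{"name": "servo_tool", "arguments": {"deltas": [[[85,-1,2,-25,0],[85,-1,2,-49,0],[85,-1,2,-49,0],[85,-1,2,-49,0]]]}}

```text
time: 17.65
tool_pos: [0.497, 0.152, 0.1002]
tool_rot: [0.001, 0.633, 0.774, 0.001]
contact_force: [1.3, -0.3, 1.1]
gripper_width: 0.995
```

Request:
{"name": "servo_tool", "arguments": {"deltas": [[[60,0,0,0,0],[20,0,0,0,0],[20,0,0,0,0],[20,0,0,0,0],[20,0,0,0,0]]]}}

```text
time: 18.27
tool_pos: [0.4953, 0.1521, 0.098]
tool_rot: [0.0, 0.632, 0.775, 0.0]
contact_force: [0.1, -0.3, 1.4]
gripper_width: 0.292
```

Request:
{"name": "servo_tool", "arguments": {"deltas": [[[20,0,0,0,0],[20,0,0,0,0],[20,0,0,0,0]]]}}

```text
time: 18.65
tool_pos: [0.4953, 0.1521, 0.0978]
tool_rot: [0.0, 0.632, 0.775, 0.0]
contact_force: [-0.5, -0.6, 2.2]
gripper_width: 0.29
```

Request:
{"name": "servo_tool", "arguments": {"deltas": [[[20,0,0,10,0],[20,0,0,30,0],[20,0,0,60,0],[20,0,0,90,0],[20,0,0,110,0]]]}}

```text
time: 19.27
tool_pos: [0.4954, 0.1522, 0.2095]
tool_rot: [0.0, 0.632, 0.775, 0.001]
contact_force: [0.9, -0.4, -0.1]
gripper_width: 0.29
```

Request:
{"name": "servo_tool", "arguments": {"deltas": [[[20,20,40,0,0],[20,42,80,0,0],[20,62,120,0,0],[20,82,160,0,0],[20,92,178,0,0]]]}}

```text
time: 19.9
tool_pos: [0.5873, 0.332, 0.2069]
tool_rot: [-0.0, 0.632, 0.775, -0.0]
contact_force: [0.5, -0.2, -0.3]
gripper_width: 0.29
```

Request:
{"name": "servo_tool", "arguments": {"deltas": [[[20,0,0,0,0],[20,0,0,-25,0],[20,0,0,-50,0],[20,0,0,-65,0],[20,0,0,-65,0]]]}}

```text
time: 20.52
tool_pos: [0.586, 0.3291, 0.141]
tool_rot: [-0.001, 0.633, 0.775, -0.002]
contact_force: [0.4, -0.1, -1.0]
gripper_width: 0.29
```

Run:
```python
from h import *
print(state()['tool_pos'],state()['contact_force'])
a,_=snap('side','s15');b,_=snap('top','t15')
x=cv2.resize(a[150:390,150:420],None,fx=1.7,fy=1.7);y=cv2.resize(b[110:250,170:310],None,fx=2.4,fy=2.4)
o=np.zeros((410,800,3),np.uint8);o[:408,:459]=x;o[:336,460:796]=y;cv2.imwrite('pics/c15.png',o[:,:800,::-1])
```

```text
[0.58602162 0.32909383 0.14097513] [ 0.38851527 -0.12706442 -0.99822353]
```

View pics/c15.png

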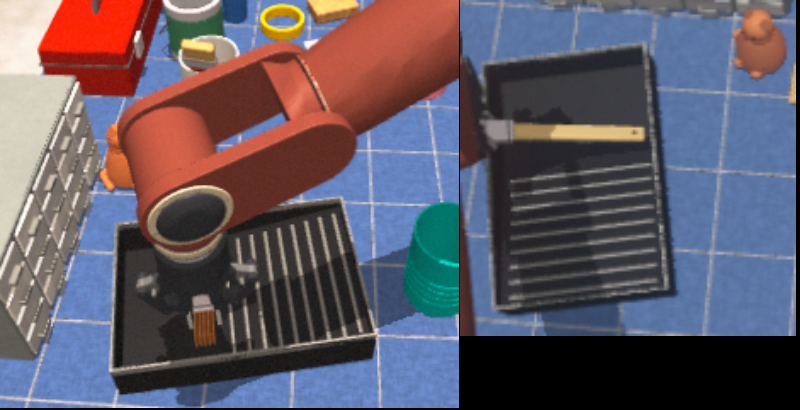

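Request:
{"name": "servo_tool", "arguments": {"deltas": [[[20,0,0,-13,0],[20,1,-4,-13,0],[20,2,-12,-12,0],[20,3,-19,-7,0],[20,5,-27,1,0]]]}}

```text
time: 21.25
tool_pos: [0.5922, 0.3086, 0.1472]
tool_rot: [-0.004, 0.632, 0.775, 0.006]
contact_force: [-5.5, 20.6, 8.0]
gripper_width: 0.289
```

Request:
{"name": "servo_tool", "arguments": {"deltas": [[[20,0,0,0,0],[20,2,-8,8,0],[20,3,-15,16,0],[20,4,-22,24,0],[20,4,-22,24,0]]]}}

```text
time: 21.88
tool_pos: [0.5971, 0.2851, 0.1727]
tool_rot: [-0.002, 0.632, 0.775, 0.006]
contact_force: [-2.4, 11.2, 7.5]
gripper_width: 0.29
```

Request:
{"name": "servo_tool", "arguments": {"deltas": [[[20,2,-10,10,0],[20,4,-20,18,0],[20,6,-30,26,0],[20,8,-40,33,0],[20,8,-40,33,0]]]}}

```text
time: 22.5
tool_pos: [0.6051, 0.2419, 0.2031]
tool_rot: [0.0, 0.633, 0.774, 0.003]
contact_force: [-0.3, 4.7, 2.4]
gripper_width: 0.29
```

Request:
{"name": "servo_tool", "arguments": {"deltas": [[[20,2,-8,5,0],[20,3,-16,9,0],[20,4,-22,11,0],[20,4,-22,11,0]]]}}

```text
time: 23.0
tool_pos: [0.6083, 0.2188, 0.2119]
tool_rot: [0.0, 0.633, 0.775, 0.0]
contact_force: [-0.2, 4.2, 0.9]
gripper_width: 0.29
```

Run:
```python
from h import *
print(state()['tool_pos'],state()['contact_force'],state()['tool_pos']@U)
a,_=snap('side','s16');b,_=snap('top','t16')
x=cv2.resize(a[150:390,150:420],None,fx=1.7,fy=1.7);y=cv2.resize(b[110:250,170:310],None,fx=2.4,fy=2.4)
o=np.zeros((410,800,3),np.uint8);o[:408,:459]=x;o[:336,460:796]=y;cv2.imwrite('pics/c16.png',o[:,:800,::-1])
```

```text
[0.60825329 0.21882013 0.2118769 ] [-0.21868369  4.22512033  0.93241416] 0.09726965968141996
```

View pics/c16.png

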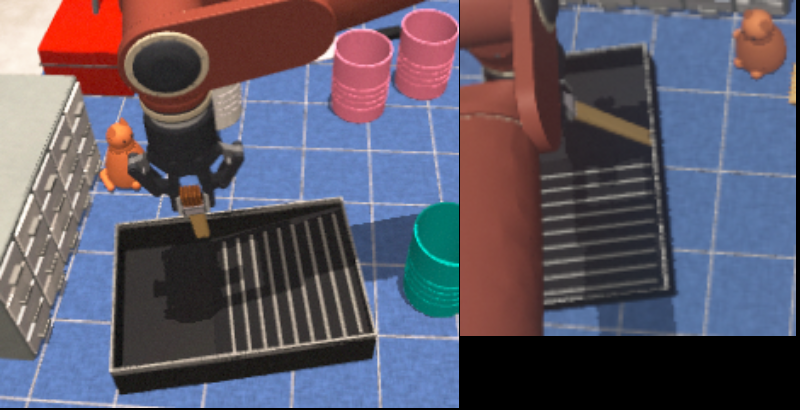

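Request:
{"name": "servo_tool", "arguments": {"deltas": [[[20,-1,6,4,0],[20,-2,8,35,0],[20,-2,8,80,0],[20,-2,8,130,0],[20,-2,8,180,0]]]}}

```text
time: 23.72
tool_pos: [0.6057, 0.2262, 0.3922]
tool_rot: [0.0, 0.633, 0.774, -0.002]
contact_force: [0.4, 0.1, -0.4]
gripper_width: 0.287
```

Request:
{"name": "servo_tool", "arguments": {"deltas": [[[20,-20,-40,10,-1.7],[20,-42,-80,10,-3.4],[20,-64,-120,10,-5.1],[20,-86,-160,10,-6.8],[20,-106,-207,10,-8.5]]]}}

```text
time: 24.35
tool_pos: [0.4988, 0.0184, 0.401]
tool_rot: [0.001, 0.906, 0.424, -0.002]
contact_force: [0.5, -0.7, -1.0]
gripper_width: 0.291
```

Request:
{"name": "servo_tool", "arguments": {"deltas": [[[20,0,0,0,-1.7],[20,0,0,0,-3.4],[20,0,0,0,-5.1],[20,0,0,0,-6.8],[20,0,0,0,-8.5]]]}}

```text
time: 24.98
tool_pos: [0.4996, 0.0193, 0.4009]
tool_rot: [0.001, 1.0, -0.007, -0.001]
contact_force: [-0.1, 0.2, -0.3]
gripper_width: 0.289
```

Request:
{"name": "servo_tool", "arguments": {"deltas": [[[20,0,0,0,-1.7],[20,0,0,0,-3.4],[20,0,0,0,-5.1],[20,0,0,0,-6.8],[20,0,0,0,-8.5]]]}}

```text
time: 25.6
tool_pos: [0.4997, 0.0194, 0.4009]
tool_rot: [0.002, 0.899, -0.437, -0.001]
contact_force: [-0.1, -1.1, 0.3]
gripper_width: 0.289
```

Run:
```python
from h import *
s=state();q=s['tool_rot'];print(s['tool_pos'],s['joint_pos'],np.degrees(2*np.arctan2(q[2],q[1])))
```

```text
[0.49966211 0.01937074 0.40091394] [-0.10868555 -0.29017823  1.68129454 -0.00290534  1.75265846  2.36630864] -51.83664964628115
```

Request:
{"name": "servo_tool", "arguments": {"deltas": [[[20,5,-42,0,-1.5],[20,12,-84,0,-3.0],[20,20,-126,0,-4.5],[20,25,-168,0,-4.5],[20,30,-211,0,-4.5]]]}}

```text
time: 26.22
tool_pos: [0.5295, -0.1928, 0.4009]
tool_rot: [0.002, 0.774, -0.633, -0.001]
contact_force: [0.3, -0.2, -0.7]
gripper_width: 0.286
```

Request:
{"name": "servo_tool", "arguments": {"deltas": [[[20,25,0,0,0],[20,55,0,0,0],[20,85,0,0,0],[20,107,0,0,0],[20,107,0,0,0]]]}}

```text
time: 26.85
tool_pos: [0.6373, -0.1912, 0.3998]
tool_rot: [0.002, 0.775, -0.632, -0.001]
contact_force: [0.5, 0.4, -1.3]
gripper_width: 0.286
```

Run:
```python
from h import *
s=state();q=s['tool_rot'];print(s['tool_pos'],s['joint_pos'],np.degrees(2*np.arctan2(q[2],q[1])))
c=np.array([.6435,-.14,0]);d=s['tool_pos']-c;print('u',d@U,'w',d@W)
a,_=snap('side','s17');b,_=snap('top','t17');w,_=snap('wrist','w17')
x=cv2.resize(a[40:220,180:360],None,fx=2.2,fy=2.2);y=cv2.resize(b[90:230,250:410],None,fx=2.4,fy=2.4)
o=np.zeros((600,800,3),np.uint8);o[:396,:396]=x;o[:336,400:784]=y;o[340:590,400:800]=cv2.resize(w,(400,250));cv2.imwrite('pics/c17.png',o[:,:800,::-1])
```

```text
[ 0.63732592 -0.19121785  0.39975663] [-4.02375211e-01  1.05478402e-01  1.31255263e+00 -2.19938588e-03
  1.72719222e+00  2.53714933e+00] -78.44175196952168
u -0.04905311234554609 w -0.015941812259516533
```

View pics/c17.png

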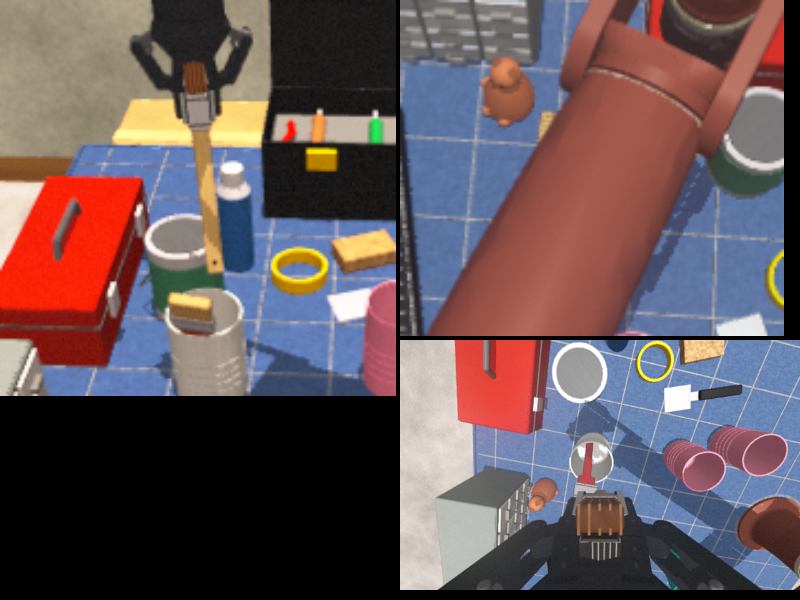

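Run:
```python
from h import *
S=calibration('side');c=np.array([.6435,-.14,0])
for px in [(277.3,161.8)]:
  for ur in (.02,.03,.04):
    b=rayplane(S,px,c+ur*U,U);print(b,'w',(b-c)@W)
s=state()['tool_pos'];
for P in [s-np.array([0,0,.004])]:
  for dz in (0,):print(proj(S,P))
im=cv2.imread('pics/s17.png');o=cv2.resize(im[60:240,220:320],None,fx=4,fy=3.3);cv2.imwrite('pics/c18.png',o[:594])
```

```text
[ 0.62253956 -0.12374431  0.22095605] w -0.017424840072958817
[ 0.62067713 -0.11392101  0.22847131] w -0.017355988104205314
[ 0.6188147  -0.10409772  0.23598657] w -0.017287136135451815
[269.89185485  88.64848713]
```

View pics/c18.png

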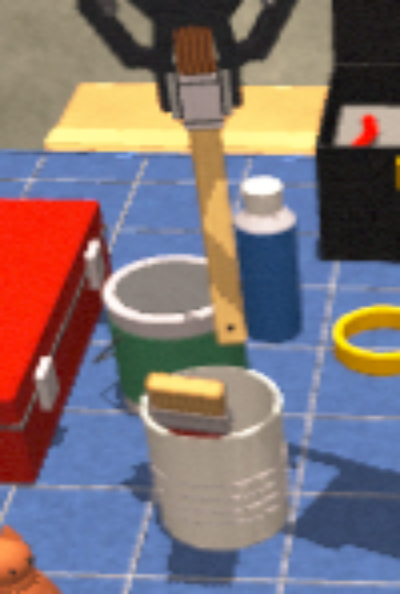

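Request:
{"name": "servo_tool", "arguments": {"deltas": [[[20,-1,3,-20,0],[20,-1,3,-45,0],[20,-1,3,-70,0],[20,-1,3,-95,0],[20,-1,3,-95,0]]]}}

```text
time: 27.62
tool_pos: [0.6344, -0.1877, 0.303]
tool_rot: [0.001, 0.775, -0.633, -0.002]
contact_force: [0.8, -1.3, -0.6]
gripper_width: 0.294
```

Run:
```python
from h import *
s=state();print(s['tool_pos'],s['contact_force'],s['ft_torque'])
c=np.array([.6435,-.14,0]);d=s['tool_pos']-c;print('u',d@U,'w',d@W)
a,_=snap('side','s19');w,_=snap('wrist','w19')
x=cv2.resize(a[70:240,210:330],None,fx=3,fy=3);
o=np.zeros((600,800,3),np.uint8);o[:510,:360]=x;o[:275,360:800]=cv2.resize(w,(440,275));cv2.imwrite('pics/c19.png',o[:,:800,::-1])
```

```text
[ 0.63444913 -0.18769629  0.30296503] [ 0.82393961 -1.30768019 -0.64993425] [-0.40489757 -0.19084401 -0.05488527]
u -0.04504324568422116 w -0.01808428706610734
```

View pics/c19.png

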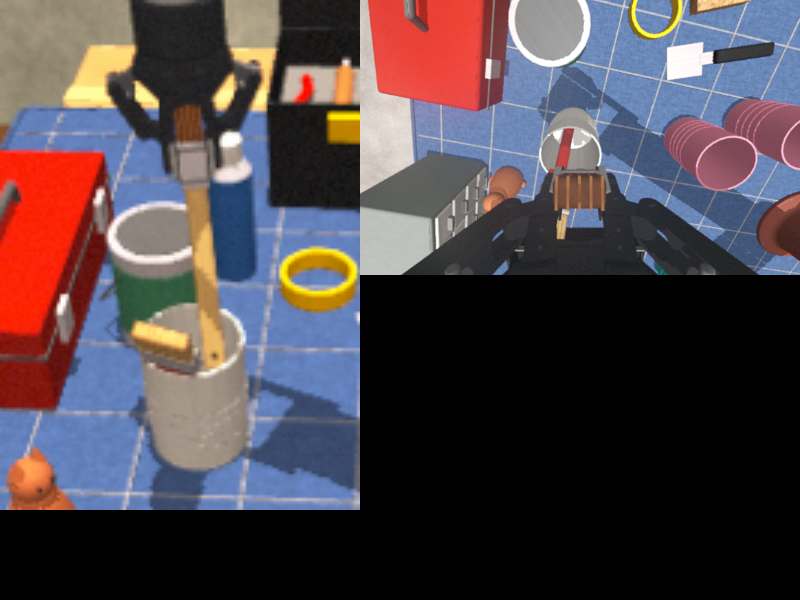

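Run:
```python
from h import *
S=calibration('side');c=np.array([.6435,-.14,0])
for ur in (.0,.02,.03,.04,.05):
    b=rayplane(S,(281,191),c+ur*U,U);print(ur,b,'w',(b-c)@W)
im=cv2.imread('pics/s19.png');o=cv2.resize(im[155:235,245:310],None,fx=7,fy=7,interpolation=cv2.INTER_CUBIC);cv2.imwrite('pics/c20.png',o)
im=cv2.imread('pics/w19.png');o=cv2.resize(im[140:360,200:440],None,fx=2.7,fy=2.7,interpolation=cv2.INTER_CUBIC);cv2.imwrite('pics/c21.png',o)
```

```text
0.0 [ 0.62384304 -0.14386727  0.09951762] w -0.020029858999190832
0.02 [ 0.62017392 -0.12420972  0.11699751] w -0.01983536060021502
0.03 [ 0.61833936 -0.11438094  0.12573746] w -0.01973811140072706
0.04 [ 0.6165048  -0.10455217  0.13447741] w -0.019640862201239142
0.05 [ 0.61467024 -0.09472339  0.14321736] w -0.019543613001751312
```

View pics/c20.png

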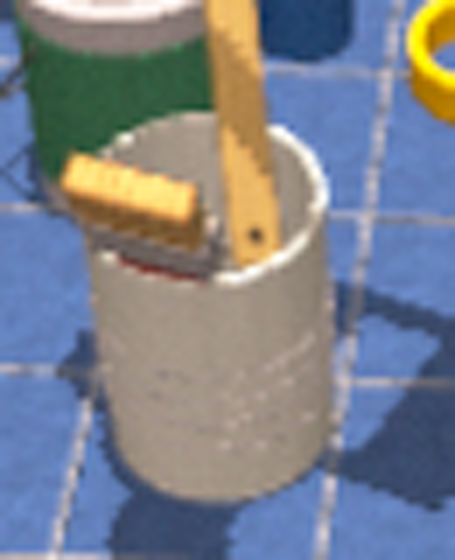

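View pics/c21.png

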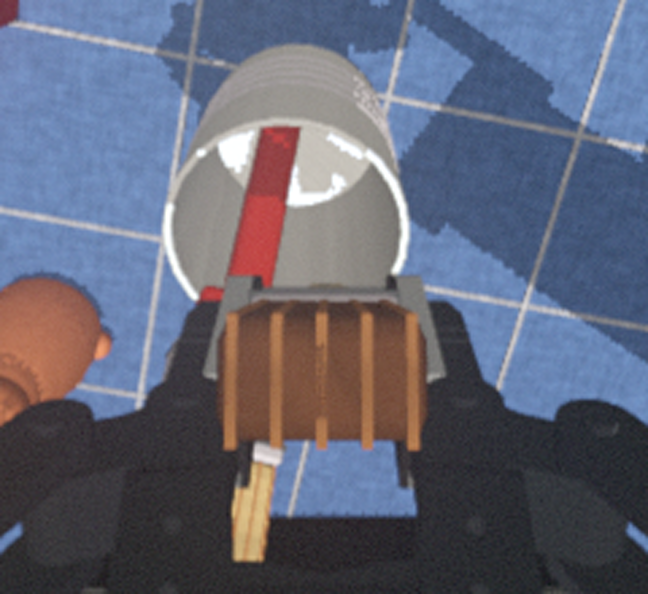

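Request:
{"name": "servo_tool", "arguments": {"deltas": [[[20,5,-4,0,0],[20,5,-4,0,0],[20,5,-4,-10,0],[20,5,-4,-20,0],[20,5,-4,-20,0]]]}}

```text
time: 28.35
tool_pos: [0.6404, -0.1915, 0.2844]
tool_rot: [0.0, 0.775, -0.632, -0.002]
contact_force: [0.3, 0.5, -0.8]
gripper_width: 0.287
```

Run:
```python
from h import *
s=state();print(s['tool_pos'],s['contact_force'],s['ft_torque'])
c=np.array([.6435,-.14,0]);d=s['tool_pos']-c;print('u',d@U,'w',d@W)
a,_=snap('side','s22');w,_=snap('wrist','w22')
x=cv2.resize(a[70:240,210:330],None,fx=3,fy=3);
o=np.zeros((600,800,3),np.uint8);o[:510,:360]=x;o[:403,360:800]=cv2.resize(w[140:360,200:440],(440,403));cv2.imwrite('pics/c22.png',o[:,:800,::-1])
```

```text
[ 0.64037287 -0.19154518  0.28435282] [ 0.30601428  0.48887655 -0.79800529] [0.01039628 0.00317819 0.00582516]
u -0.04996228686217875 w -0.013015934513288323
```

View pics/c22.png

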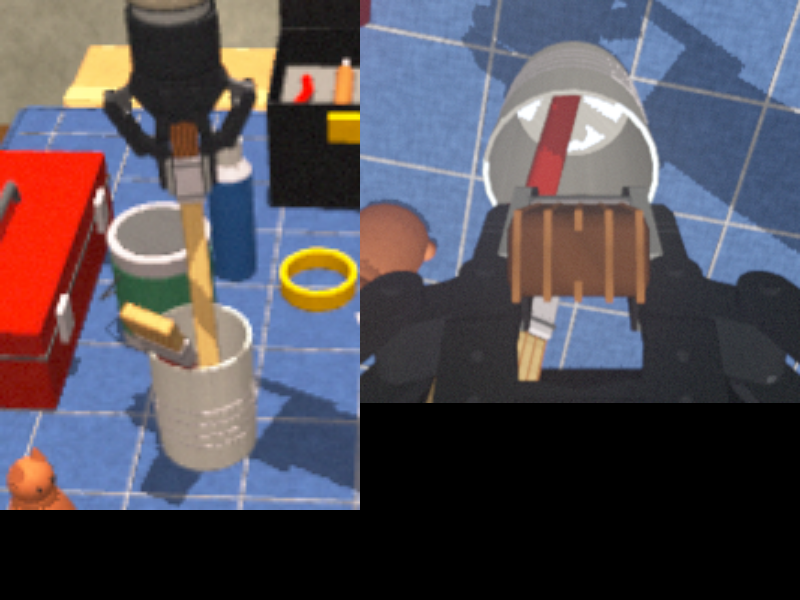

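Run:
```python
import cv2
im=cv2.imread('pics/s22.png');o=cv2.resize(im[160:230,245:310],None,fx=8,fy=8,interpolation=cv2.INTER_CUBIC);cv2.imwrite('pics/c23.png',o)
```

```text
(no output)
```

View pics/c23.png

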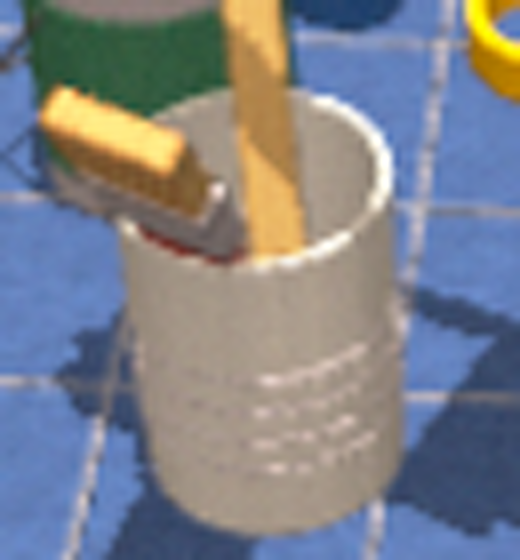

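Run:
```python
from h import *
S=calibration('side');W_=calibration('wrist')
print('pot rim side',onz(S,(277,181.9),.135), 'orig', onz(S,(200+191/2.6,160+60/2.6),.135))
l,r,f=[onz(W_,p,.135) for p in [(268,232.7),(362,235.5),(314.6,190.2)]];print('rim wrist',l,r,f)
import numpy as np
A=np.array([2*(r-l)[:2],2*(f-l)[:2]]);b=np.array([r[:2]@r[:2]-l[:2]@l[:2],f[:2]@f[:2]-l[:2]@l[:2]])
cc=np.linalg.solve(A,b);print('centre',cc,np.linalg.norm(cc-l[:2]))
print('broad butt',onz(W_,(313,193.5),.008))
# broad head in side: end face centre
for z in (.19,.2,.21):print('broad head',onz(S,(245+112/8,160+140/8),z))
for z in (.1,.11,.12):print('narrow at rim px',onz(S,(245+275/8,160+255/8),z))
```

```text
pot rim side [ 0.63255299 -0.14239758  0.135     ] orig [ 0.64193314 -0.13680467  0.135     ]
rim wrist [ 0.68449121 -0.13300034  0.135     ] [ 0.58751135 -0.14946128  0.135     ] [ 0.64582873 -0.18821861  0.135     ]
centre [ 0.63580142 -0.14005333] 0.049197971215122475
broad butt [ 0.64157089 -0.14432649  0.008     ]
broad head [ 0.67018586 -0.09361154  0.19      ]
broad head [ 0.66711004 -0.08159582  0.2       ]
broad head [ 0.66403422 -0.0695801   0.21      ]
narrow at rim px [ 0.62799182 -0.13929739  0.1       ]
narrow at rim px [ 0.62583676 -0.12810465  0.11      ]
narrow at rim px [ 0.6236817  -0.11691191  0.12      ]
```

Request:
{"name": "servo_tool", "arguments": {"deltas": [[[20,-5,-1,0,0],[20,-10,-2,0,0],[20,-10,-2,-10,0],[20,-10,-2,-25,0],[20,-10,-2,-25,0]]]}}

```text
time: 29.08
tool_pos: [0.6304, -0.1937, 0.2588]
tool_rot: [0.0, 0.775, -0.632, -0.001]
contact_force: [0.7, -0.6, -0.8]
gripper_width: 0.29
```

Run:
```python
from h import *
s=state();print(s['tool_pos'],s['contact_force'],s['ft_torque'])
a,_=snap('side','s24');w,_=snap('wrist','w24')
x=cv2.resize(a[70:240,210:330],None,fx=3,fy=3);
o=np.zeros((600,800,3),np.uint8);o[:510,:360]=x;o[:403,360:800]=cv2.resize(w[140:360,200:440],(440,403));cv2.imwrite('pics/c24.png',o[:,:800,::-1])
```

```text
[ 0.63044363 -0.19372472  0.25879355] [ 0.68197369 -0.58092953 -0.76100054] [-0.14399154 -0.22372133 -0.04378989]
```

View pics/c24.png

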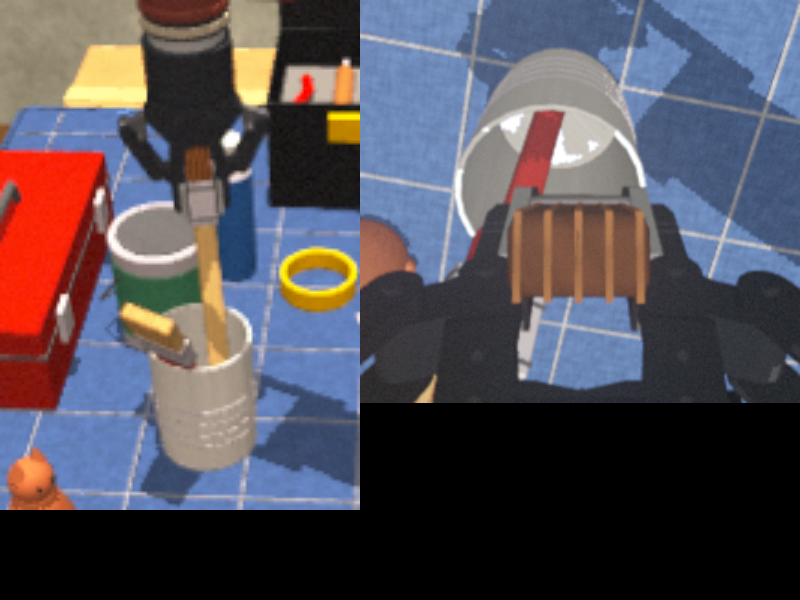

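Request:
{"name": "servo_tool", "arguments": {"deltas": [[[20,5,-2,0,0],[20,5,-2,0,0],[20,5,-2,-12,0],[20,5,-2,-25,0],[20,5,-2,-25,0]]]}}

```text
time: 29.8
tool_pos: [0.635, -0.1954, 0.2338]
tool_rot: [0.001, 0.775, -0.632, -0.002]
contact_force: [0.1, 0.8, -1.0]
gripper_width: 0.292
```

Run:
```python
from h import *
s=state();print(s['tool_pos'],s['contact_force'],s['ft_torque'])
```

```text
[ 0.63497176 -0.19542444  0.23378938] [ 0.10014629  0.79180608 -1.00181337] [ 0.00907944 -0.03458686  0.03001618]
```

Request:
{"name": "servo_tool", "arguments": {"deltas": [[[20,0,0,-8,0],[20,0,0,-16,0],[20,0,0,-24,0],[20,0,0,-30,0],[20,0,0,-30,0]]]}}

```text
time: 30.42
tool_pos: [0.6358, -0.1958, 0.2057]
tool_rot: [0.0, 0.775, -0.632, -0.001]
contact_force: [0.5, 0.9, -0.7]
gripper_width: 0.292
```

Run:
```python
from h import *
s=state();print(s['tool_pos'],s['contact_force'],s['ft_torque'])
a,_=snap('side','s25');w,_=snap('wrist','w25')
x=cv2.resize(a[70:240,210:330],None,fx=3,fy=3);
o=np.zeros((600,800,3),np.uint8);o[:510,:360]=x;o[:403,360:800]=cv2.resize(w[140:360,200:440],(440,403));cv2.imwrite('pics/c25.png',o[:,:800,::-1])
```

```text
[ 0.63577307 -0.1957834   0.20574412] [ 0.54586447  0.9012529  -0.66984713] [ 0.0124881   0.0265497  -0.04284584]
```

View pics/c25.png

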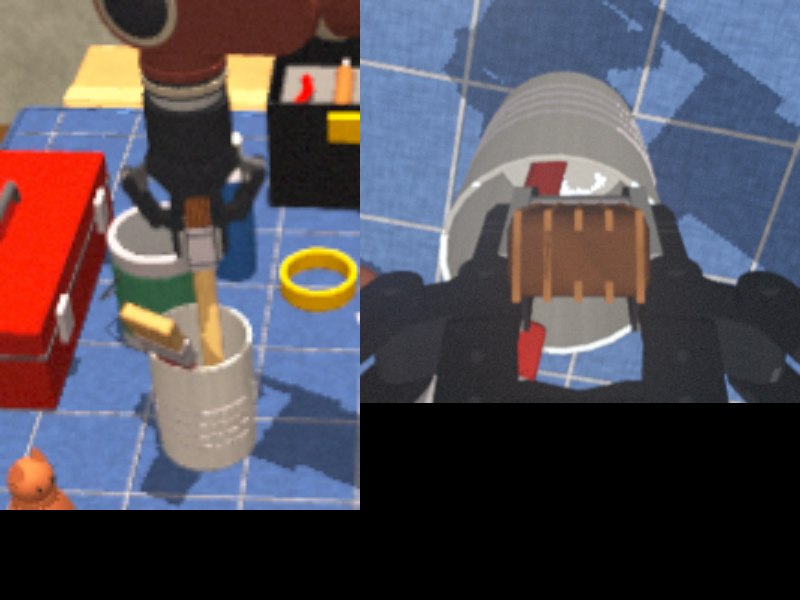

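Request:
{"name": "servo_tool", "arguments": {"deltas": [[[20,0,0,-4,0],[20,0,0,-8,0],[20,0,0,-12,0],[20,0,0,-14,0],[20,0,0,-14,0]]]}}

```text
time: 31.15
tool_pos: [0.6359, -0.1959, 0.1922]
tool_rot: [0.0, 0.775, -0.632, -0.0]
contact_force: [-1.3, -0.7, -0.4]
gripper_width: 0.29
```

Run:
```python
from h import *
s=state();print(s['tool_pos'],s['contact_force'],s['ft_torque'])
```

```text
[ 0.6358533  -0.19588279  0.19218642] [-1.25792964 -0.7428174  -0.43376247] [-0.01841857  0.29306683  0.06771184]
```

Request:
{"name": "servo_tool", "arguments": {"deltas": [[[20,-3,-1,0,0],[20,-3,-1,-3,0],[20,-3,-1,-6,0],[20,-3,-1,-6,0]]]}}

```text
time: 31.65
tool_pos: [0.633, -0.1968, 0.1861]
tool_rot: [0.0, 0.775, -0.632, -0.0]
contact_force: [0.8, 0.9, -0.7]
gripper_width: 0.29
```

Run:
```python
from h import *
s=state();print(s['tool_pos'],s['contact_force'],s['ft_torque'])
```

```text
[ 0.63295335 -0.19683817  0.18613719] [ 0.76408237  0.86609626 -0.70723273] [-0.02774452 -0.03659141  0.00653246]
```

Request:
{"name": "servo_tool", "arguments": {"deltas": [[[20,0,0,-2,0],[20,0,0,-4,0],[20,0,0,-4,0]]]}}

```text
time: 32.02
tool_pos: [0.6335, -0.1972, 0.1838]
tool_rot: [-0.0, 0.775, -0.632, 0.001]
contact_force: [-0.5, -0.5, 3.2]
gripper_width: 0.29
```

Run:
```python
from h import *
s=state();print(s['tool_pos'],s['contact_force'],s['ft_torque'])
a,_=snap('side','s26');w,_=snap('wrist','w26')
x=cv2.resize(a[70:240,210:330],None,fx=3,fy=3);
o=np.zeros((600,800,3),np.uint8);o[:510,:360]=x;o[:403,360:800]=cv2.resize(w[140:360,200:440],(440,403));cv2.imwrite('pics/c26.png',o[:,:800,::-1])
```

```text
[ 0.63353002 -0.19723171  0.18375685] [-0.51029816 -0.51349414  3.15140374] [-0.02661952  0.27750721  0.02586835]
```

View pics/c26.png

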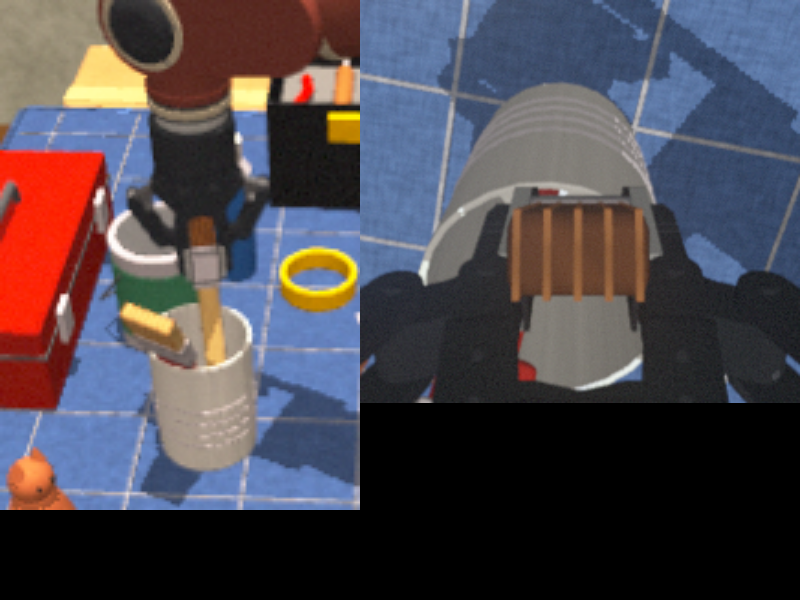

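Request:
{"name": "servo_tool", "arguments": {"deltas": [[[20,1,-3,1,0],[20,1,-5,1,0],[20,1,-5,1,0]]]}}

```text
time: 32.5
tool_pos: [0.6339, -0.2007, 0.1833]
tool_rot: [-0.001, 0.775, -0.632, -0.001]
contact_force: [-0.9, 5.3, 5.4]
gripper_width: 0.29
```

Run:
```python
from h import *
s=state();print(s['tool_pos'],s['contact_force'],s['ft_torque'])
```

```text
[ 0.63390808 -0.2007437   0.1833017 ] [-0.88752143  5.33914167  5.40401628] [1.4726244  0.41613694 0.01119476]
```

Request:
{"name": "servo_tool", "arguments": {"deltas": [[[20,0,0,1,0],[20,0,0,2,0],[20,0,0,2,0]]]}}

```text
time: 32.88
tool_pos: [0.6341, -0.2022, 0.1852]
tool_rot: [0.0, 0.775, -0.632, 0.0]
contact_force: [0.4, 3.6, -0.7]
gripper_width: 0.292
```

Request:
{"name": "servo_tool", "arguments": {"deltas": [[[27,0,0,0,0],[29,0,0,0,0],[32,0,0,0,0],[36,0,0,0,0],[40,0,0,0,0]]]}}

```text
time: 33.5
tool_pos: [0.6341, -0.202, 0.1857]
tool_rot: [0.0, 0.775, -0.632, 0.0]
contact_force: [-0.4, 0.7, -0.7]
gripper_width: 0.47
```

Run:
```python
from h import *
s=state();print(s['tool_pos'],s['contact_force'],s['ft_torque'])
a,_=snap('side','s27');w,_=snap('wrist','w27')
x=cv2.resize(a[70:240,210:330],None,fx=3,fy=3);
o=np.zeros((600,800,3),np.uint8);o[:510,:360]=x;o[:403,360:800]=cv2.resize(w[140:360,200:440],(440,403));cv2.imwrite('pics/c27.png',o[:,:800,::-1])
```

```text
[ 0.63414642 -0.20204086  0.18572208] [-0.4012111   0.74584199 -0.70157067] [-0.0237186  -0.01746358 -0.00981499]
```

View pics/c27.png

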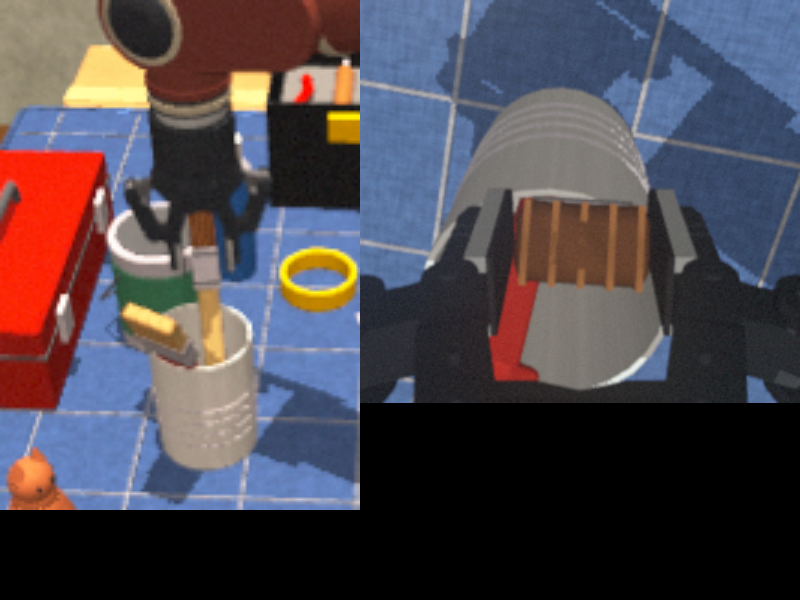

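Request:
{"name": "servo_tool", "arguments": {"deltas": [[[60,0,0,0,0],[70,0,0,0,0],[70,0,0,8,0],[70,0,0,25,0],[70,0,0,50,0]]]}}

```text
time: 34.22
tool_pos: [0.634, -0.2019, 0.2368]
tool_rot: [0.0, 0.775, -0.632, -0.0]
contact_force: [-0.5, 0.3, 0.6]
gripper_width: 0.822
```

Request:
{"name": "servo_tool", "arguments": {"deltas": [[[70,0,0,50,0],[70,0,0,100,0],[70,-40,0,120,0],[70,-80,0,120,0],[70,-120,0,120,0]]]}}

```text
time: 34.85
tool_pos: [0.5132, -0.202, 0.3582]
tool_rot: [-0.0, 0.775, -0.632, 0.002]
contact_force: [0.6, 0.2, 0.1]
gripper_width: 0.82
```

Request:
{"name": "servo_tool", "arguments": {"deltas": [[[70,-40,40,0,0],[70,-60,90,0,0],[70,-60,140,0,0],[70,-60,190,0,0],[70,-60,240,0,0]]]}}

```text
time: 35.48
tool_pos: [0.4538, 0.0395, 0.3577]
tool_rot: [-0.001, 0.775, -0.632, 0.001]
contact_force: [0.1, 0.2, 0.3]
gripper_width: 0.816
```

Run:
```python
from h import *
s=state();print(s['tool_pos'],s['contact_force'])
b,_=snap('top','t28');a,_=snap('side','s28')
x=cv2.resize(a[110:250,210:330],None,fx=3.3,fy=3.3);y=cv2.resize(b[110:230,270:400],None,fx=3,fy=3)
o=np.zeros((470,800,3),np.uint8);o[:462,:396]=x;o[:360,400:790]=y;cv2.imwrite('pics/c28.png',o[:,:800,::-1])
```

```text
[0.4538434  0.03953257 0.35769811] [0.11805427 0.1546845  0.28897743]
```

View pics/c28.png

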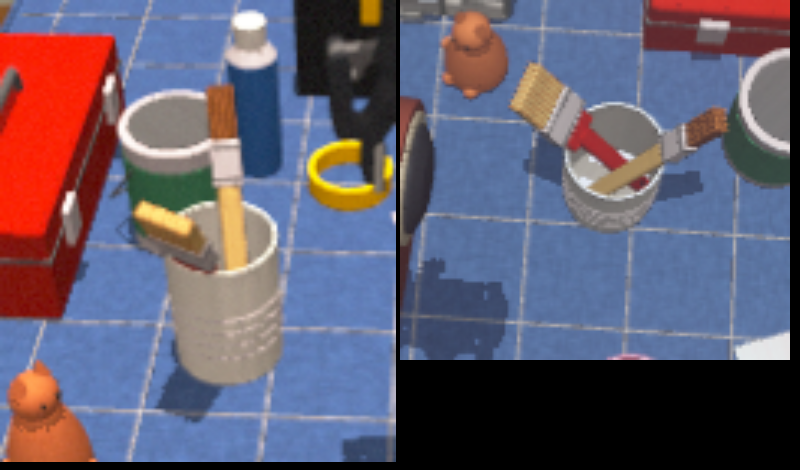

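Run:
```python
from h import *
T=calibration('top');S=calibration('side')
t=lambda u,v:(270+(u-400)/3-.3,110+v/3-.3)
s=lambda u,v:(210+u/3.3-.3,110+v/3.3-.3)
c=onz(T,t(613,151),.135);c2=onz(S,s(222,238),.135);print('pot',c,c2);c[2]=0
for n,a,b in [('broad head',(538,90),(166,226)),('narrow head',(709,124),(221,110)),('broad ferr',(565,117),(178,249)),('narrow ferr',(677,142),(227,162))]:
    p,e=tri(T,t(*a),S,s(*b));d=p-c;print(n,p,e,'u',d@U,'w',d@W)
for n,a in [('bb',(641,184)),('nb',(597,190))]:
    p=onz(T,t(*a),.01);d=p-c;print(n,p,'u',d@U,'w',d@W)
```

```text
pot [ 0.63364749 -0.13945789  0.135     ] [ 0.63267567 -0.14274009  0.135     ]
broad head [ 0.66094712 -0.06480045  0.21200964] 0.0010956024284144174 u 0.06797012879782127 w 0.0411898242540623
narrow head [ 0.63856795 -0.22231341  0.2131132 ] 0.001638085203255652 u -0.08223091286261391 w -0.011164147387838315
broad ferr [ 0.65728174 -0.0909361   0.16475536] 0.005402937143289186 u 0.04303847343922345 w 0.0325499004508439
narrow ferr [ 0.63266363 -0.19749886  0.17568086] 0.0009462627872060572 u -0.056748297378946114 w -0.01216707796365189
bb [ 0.64044432 -0.17613628  0.01      ] u -0.037293278855495396 w -0.0004112444699608869
nb [ 0.63032363 -0.12913445  0.01      ] u 0.010768807296643833 w -0.0012682813812431417
```

Run:
```python
import cv2,numpy as np
a=cv2.imread('pics/side0.png')[170:230,250:300];b=cv2.imread('pics/s19.png')[170:230,250:300];c=cv2.imread('pics/s28.png')[170:230,253:303]
o=np.hstack([cv2.resize(q,None,fx=5.3,fy=8,interpolation=cv2.INTER_CUBIC) for q in (a,b,c)])
cv2.imwrite('pics/c29.png',o)
```

```text
(no output)
```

View pics/c29.png

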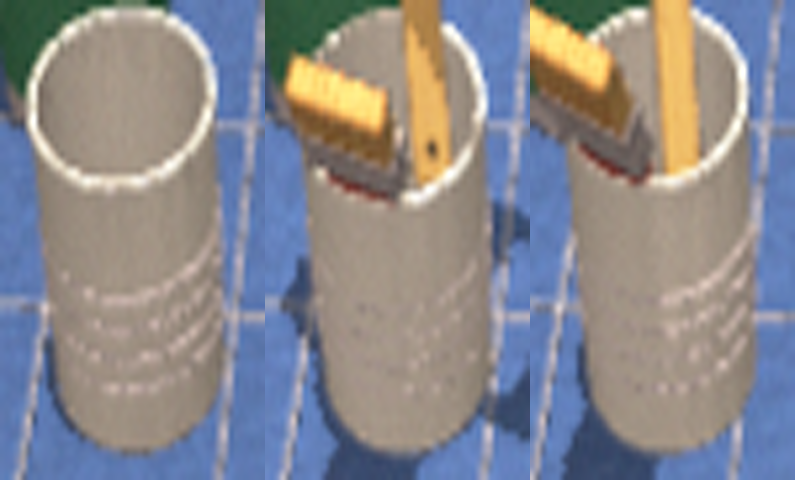

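Run:
```python
from h import *
from plant import job_done
a=cv2.imread('pics/t28.png').astype(int);b=grab_frame('top')[:,:,::-1].astype(int)
d=np.abs(a-b).max(2)[110:230,300:400];print('moved px pot area',(d>40).sum())
o=cv2.imread('pics/top0.png').astype(int)
for n,(u,v,r) in dict(cat=(294,127,12),tin=(400,148,18),can=(440,167,10),tape=(417,206,14),block=(435,240,14),scraper=(398,252,20)).items():
    print(n,(np.abs(o-b).max(2)[v-r:v+r,u-r:u+r]>60).mean())
print(state()['time'],job_done())
```

```text
moved px pot area 7
cat 0.0
tin 0.0
can 0.0
tape 0.0
block 0.0
scraper 0.0
the job is handed in; nothing more can be done
35.625 None
```

Both brushes are standing in the metal pot, handles down and leaning on opposite sides, and I handed the job in at 35.6 s. There was no verdict to read back. I held each brush near its ferrule, turned it steeper by hooking its butt on the inside of the tray wall, and lowered it until it touched the floor before letting go.

**Last checks (from the camera images, relative to the pot):**

| | Sideways (x) | Towards the tray (y) | Height of bristle centre |
|---|---|---|---|
| Broad brush | +41 mm | +68 mm | 212 mm |
| Narrow brush | -11 mm | -82 mm | 213 mm |

- **Pot:** it looks upright in the side picture. It slid about 10 mm (limit 50).
- **Other things:** the cat, tin, spray can, tape, sanding block and scraper show no change in the top picture. Nothing in the pot was visibly moving.

**What went less well:**
- **Contact with the rim:** while going in, the narrow brush touched the pot's rim and pushed the broad brush. This moved the pot and swung the broad head sideways, leaving it about 19 mm inside the 60 mm limit.
- **Not checked:** I could not see whether the pot also turned about its own axis. From how it was pushed I think any turn is under about 10°, which would still meet the limits.

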